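# Set out colour reference vials by shade in a comparator stand

### The arm

A 7-joint arm with a two-finger parallel gripper is mounted at the origin on a cart in front of the work surface, level with it; the furniture and walls round the work are solid. World frame = base frame: x ahead of the robot, y to its left, z up, the work surface at z = 0. Lengths are in m, angles in rad, forces in N, time in s.
With the tool pointing down it reaches from about 0.4 to 0.85 m from the base axis. Payload 6.9 kg.
Tool frame: the origin (TCP) lies on the mounting face of the last link; the fingertips stand 173 mm ahead of it and the grasp point (between the pads) lies 155 mm ahead of it (manip.grip_depth is the distance from the TCP to the grasp point, in m); z points along the fingers, y is the direction in which the jaws open and shut (so a half turn about z gives the same grasp; the last joint's range is limited). The gripper opens to 85 mm and grips with 20 to 120 N. Pads are 22 mm wide; open, the fingers measure 114 mm over their backs; the gripper's body (76 mm by 85 mm) begins 54 mm behind the grasp point. The pads swing forward as they close: fully open they stand 13 mm farther back than shut.
Start: joints at [-1.192, 0.507, -0.238, 1.5, 0.126, 1.149, -0.155], TCP at [0.168, 0.602, 0.405] pointing down, gripper open.
Joint ranges: [-3.08, 3.08], [-0.24, 2.05], [-1.43, 1.35], [0, 2.5], [-1.52, 4.66], [0.17, 1.96], [-2.89, 2.89]. Speed limits (rad/s): [2.39, 2.39, 3.14, 3.14, 3.14, 3.14, 3.14].

### API

Orientations are given as a unit quaternion [w, x, y, z].
In Python, from station import manip gives the robot as it stands. The module is installed in compiled form; this text tells all that it offers.
- The arm moves only by the tool arm_command, never from a script. Its argument "deltas" is a list of rows, each an object of numbers: "x", "y", "z": the shift along the tool's x, y, z in m; "ax", "ay", "az": the turn, a rotation vector about the tool's x, y, z in rad; "jaw": the closure, from -1 (fully open) to 1 (shut). In form: [{"x": .., "y": .., "z": .., "ax": .., "ay": .., "az": .., "jaw": ..}, ...]. A call has 1 to 12 rows; each row shifts and turns the pose as measured when the row begins, along the tool's axes as they then stand; what a row does not reach is not made up. A row lasts 1/12 s, in which the tool goes at most 41.7 mm and 7.16 degrees, less where a joint would pass 70% of its speed; a pose out of reach is approached as far as the arm can. A call with a gripper value outside its range is refused whole. The fingers move at their own pace and stop on an object; "grip_force" is the grip in N (left out, the last holds). Time passes only in rows, so rows that do not move let the fingers close. It gives the time, the measured TCP pose, the force and the opening at its end, in the units of the state.
- manip.state(): the state, without advancing time (a new reading comes with each control period).
- manip.read_camera(name): name is "scene" or "top"; returns the picture (384x512x3 uint8, red, green, blue); there is no depth.
- manip.camera_info(name): a dict with "fx", "fy", "cx", "cy" (pixels), "D" ([k1, k2, p1, p2, k3] as OpenCV has them; the pictures are not rectified), "camera_from_world" (4x4, takes a point from world to camera coordinates). Camera axes: x right, y down, z forward; pixel columns grow to the right and rows downward; lengths in m; the calibration is good to about 2 mm. A picture is of the moment at which its call begins. camera_info takes no time and is no camera call.
- manip.close_job(): hands the job in, once; it reports no verdict.
The state is a dict: "time_s": time; "joint_positions": joint angles; "qvel": joint speeds; "effort": joint torques, N m; "position": TCP position; "tool_rot": TCP orientation; "contact_force": force on the tool from outside, world axes, zero at the start; "torque": the same for the moment, N m; "width": finger opening in m.
Only numpy, scipy, OpenCV 4.12 (cv2) and the standard library are available. Lean on these libraries where they do the work, as an engineer would, in place of code of your own. Each camera call takes 0.05 s, during which the arm holds its last target. There are 200 camera calls.

### The job

Get the colour comparator ready: the clear blank and the black limit vial already stand at the two ends of the white stand. Fill the four empty cups between them with the four loose amber-toned reference vials in order of shade, palest next to the blank and darkest next to the limit vial, each standing upright and fully down in its cup. The vials are glass: do not knock any of them over, and leave the two end vials in their places.

Things in the scene. Friction and masses are not known exactly. Their poses are not given: they have to be found in the camera images.
- mid_straw (a point): Loose sealed reference vial, pale straw yellow, the palest of the four; 28 mm in diameter, 78 mm tall with a narrow light-grey stopper (15 mm wide, top 12 mm), straight glass body from the foot to 58 mm up, upright, about 50 g. This point is on its axis, half-way up (39 mm above its foot); z along the axis. Full tube racks up to 185 mm tall stand on the worktop to the left (+y) of the vials and stand.
- mid_amber (a point): Loose sealed reference vial, golden amber, second palest; 28 mm in diameter, 78 mm tall with a narrow light-grey stopper (15 mm wide, top 12 mm), straight glass body from the foot to 58 mm up, upright, about 50 g. This point is on its axis, half-way up (39 mm above its foot); z along the axis.
- mid_russet (a point): Loose sealed reference vial, reddish brown (russet), second darkest; 28 mm in diameter, 78 mm tall with a narrow light-grey stopper (15 mm wide, top 12 mm), straight glass body from the foot to 58 mm up, upright, about 50 g. This point is on its axis, half-way up (39 mm above its foot); z along the axis.
- mid_brown (a point): Loose sealed reference vial, dark brown, the darkest of the four (but not black); 28 mm in diameter, 78 mm tall with a narrow light-grey stopper (15 mm wide, top 12 mm), straight glass body from the foot to 58 mm up, upright, about 50 g. This point is on its axis, half-way up (39 mm above its foot); z along the axis.
- mid_blank (a point): The blank: sealed vial with colourless, whitish contents, already standing in the cup at one end of the stand (either end); not to be moved; 28 mm in diameter, 78 mm tall with a narrow light-grey stopper (15 mm wide, top 12 mm), straight glass body from the foot to 58 mm up, upright, about 50 g. This point is on its axis, half-way up (39 mm above its foot); z along the axis.
- mid_limit (a point): The limit vial: sealed vial with black-brown contents, blacker than all the others, already standing in the cup at the other end of the stand; not to be moved; 28 mm in diameter, 78 mm tall with a narrow light-grey stopper (15 mm wide, top 12 mm), straight glass body from the foot to 58 mm up, upright, about 50 g. This point is on its axis, half-way up (39 mm above its foot); z along the axis.
- cup_a: Empty grey cup, first of the four inner cups counted from the stand's +y end. Origin: centre of its floor, 12 mm above the worktop; z up, y along the row. Conical, 12 mm high, inside 34 mm wide at the floor, 41 at the mouth. Six cups, 50 mm apart, in a row on a fixed white slab 312 x 66 mm, 12 mm thick, with wire bows 50 mm high past its ends.
- cup_b: Empty grey cup, second of the four inner cups counted from the stand's +y end. Origin: centre of its floor, 12 mm above the worktop; z up, y along the row. Conical, 12 mm high, inside 34 mm wide at the floor, 41 at the mouth. Six cups, 50 mm apart, in a row on a fixed white slab 312 x 66 mm, 12 mm thick, with wire bows 50 mm high past its ends.
- cup_c: Empty grey cup, third of the four inner cups counted from the stand's +y end. Origin: centre of its floor, 12 mm above the worktop; z up, y along the row. Conical, 12 mm high, inside 34 mm wide at the floor, 41 at the mouth. Six cups, 50 mm apart, in a row on a fixed white slab 312 x 66 mm, 12 mm thick, with wire bows 50 mm high past its ends.
- cup_d: Empty grey cup, fourth of the four inner cups counted from the stand's +y end. Origin: centre of its floor, 12 mm above the worktop; z up, y along the row. Conical, 12 mm high, inside 34 mm wide at the floor, 41 at the mouth. Six cups, 50 mm apart, in a row on a fixed white slab 312 x 66 mm, 12 mm thick, with wire bows 50 mm high past its ends.
Not all that is in view belongs to the job. Leave any blue, purple or turquoise look-alike of the part that bears mid_blank alone.

How it is judged:
By the outcome, as a careful person would: the job done as asked, in the order asked, and still so for the second after the job is handed in, with the robot touching nothing.
It also fails if it takes over 109 s, if anything falls off the work surface, if the arm or the gripper's body presses on something with over 40 N, if the wrist force passes 120 N, or if a joint passes its speed limit or range.

## Working session

There is one attempt and no reset: what is moved stays moved. The work goes in short steps, Python scripts to look and compute and a tool call to move; the robot and the scene stay as the last step left them, time stands still between calls to the robot, and variables do not carry over. Pictures are saved under pics/ and viewed, about 12 in all and at most 16, crops included, and the job is handed in when it is done.

Besides the shell and the picture viewer there is one more tool, called after "Request:" in YAML: its name, and indented under it one key for each argument. arm_command: Moves the arm, as the interface text tells. Its arguments: {"type":"object","properties":{"deltas":{"type":"array"},"grip_force":{"type":"number"}},"required":["deltas"]}

```bash
mkdir -p pics
python3 - <<'E'
from station import manip
import cv2,numpy as np
np.set_printoptions(precision=4,suppress=True)
print(manip.state())
for n in("scene","top"):
    im=manip.read_camera(n);cv2.imwrite(f"pics/{n}0.png",cv2.resize(im[:,:,::-1],(800,600),interpolation=cv2.INTER_CUBIC));cv2.imwrite(f"{n}_raw.png",im[:,:,::-1])
    print(n,manip.camera_info(n), np.linalg.inv(manip.camera_info(n)["camera_from_world"]))
E
```

```text
{'time_s': 0.0, 'joint_positions': array([-1.1925,  0.5083, -0.2375,  1.5011,  0.1257,  1.1489, -0.1548]), 'qvel': array([-0.0001,  0.0012,  0.0003,  0.0003,  0.001 , -0.0013,  0.0003]), 'effort': array([  0.0004, -62.059 ,  -2.1864, -24.9653,   0.0127,   0.012 ,
         0.    ]), 'position': array([0.1684, 0.6017, 0.4038]), 'tool_rot': array([-0.0001,  0.136 ,  0.9907, -0.0009]), 'contact_force': array([ 0.0869, -0.1706, -0.2771]), 'torque': array([ 0.0216, -0.0539,  0.032 ]), 'width': 0.08548908908260353}
scene {'fx': 397.66007685826776, 'fy': 397.66007685826776, 'cx': 250.21391826988273, 'cy': 197.3952387446254, 'D': array([0.005, 0.   , 0.   , 0.   , 0.   ]), 'camera_from_world': array([[-0.9541,  0.2992,  0.0088,  0.5823],
       [ 0.1072,  0.3689, -0.9233,  0.0575],
       [-0.2795, -0.88  , -0.384 ,  0.893 ],
       [ 0.    ,  0.    ,  0.    ,  1.    ]])} [[-0.9541  0.1072 -0.2795  0.799 ]
 [ 0.2992  0.3689 -0.88    0.5904]
 [ 0.0088 -0.9233 -0.384   0.3909]
 [ 0.      0.      0.      1.    ]]
top {'fx': 494.03776628854547, 'fy': 494.03776628854547, 'cx': 252.4782721120065, 'cy': 193.0220033632935, 'D': array([-0.2168,  0.    ,  0.    ,  0.    ,  0.    ]), 'camera_from_world': array([[-0.0102, -0.9996, -0.0246, -0.1286],
       [-0.9941,  0.0128, -0.1079,  0.5616],
       [ 0.1082,  0.0234, -0.9939,  1.2653],
       [ 0.    ,  0.    ,  0.    ,  1.    ]])} [[-0.0102 -0.9941  0.1082  0.42  ]
 [-0.9996  0.0128  0.0234 -0.1653]
 [-0.0246 -0.1079 -0.9939  1.315 ]
 [ 0.      0.      0.      1.    ]]
```

View pics/scene0.png

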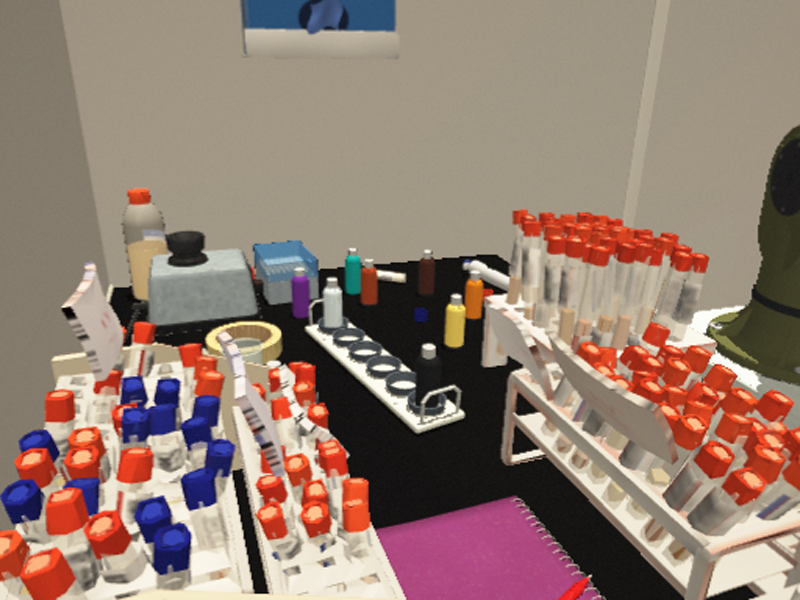

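View pics/top0.png

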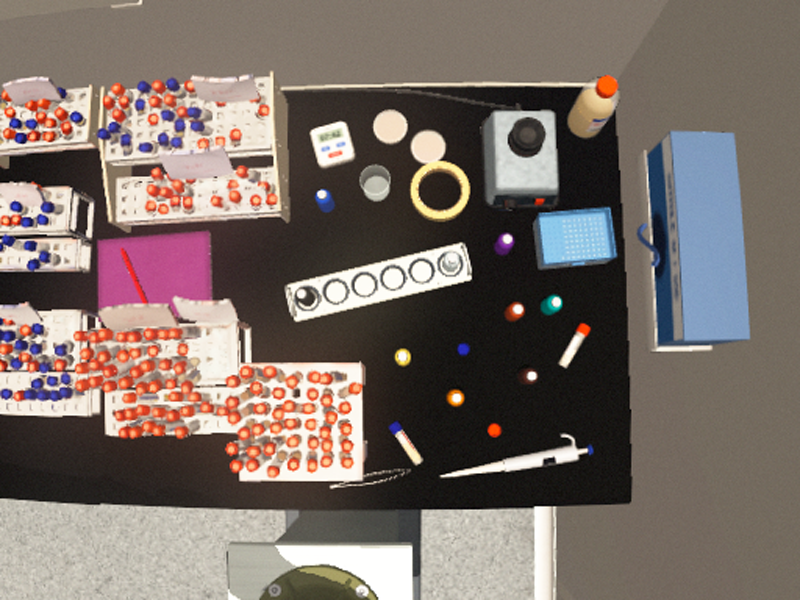

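The black limit vial is at the left (+y) end at about (306,296), and the blank is at the -y end at (451,262), both in 800 px top-view pixels. The loose vials are straw (403,356), amber (455,397), russet (514,311) and brown (531,376). Next I'll enlarge both views.

```bash
cat > h.py <<'E'
import cv2,numpy as np
from station import manip
def ray(cam,u,v,z):
    i=manip.camera_info(cam);K=np.array([[i["fx"],0,i["cx"]],[0,i["fy"],i["cy"]],[0,0,1]])
    p=cv2.undistortPoints(np.array([[[u,v]]],float),K,i["D"])[0,0]
    M=np.linalg.inv(i["camera_from_world"]);d=M[:3,:3]@[p[0],p[1],1];o=M[:3,3]
    return o+d*(z-o[2])/d[2]
def proj(cam,P):
    i=manip.camera_info(cam);K=np.array([[i["fx"],0,i["cx"]],[0,i["fy"],i["cy"]],[0,0,1]])
    T=i["camera_from_world"];return cv2.projectPoints(np.array(P,float).reshape(-1,1,3),cv2.Rodrigues(T[:3,:3])[0],T[:3,3],K,i["D"])[0][:,0]
def crop(src,x,y,w,h,s,out):
    c=cv2.resize(src[y:y+h,x:x+w],None,fx=s,fy=s,interpolation=cv2.INTER_CUBIC)
    for k in range(0,w,10): cv2.putText(c,str(x+k),(k*s,8),0,.3,(0,255,0),1);cv2.line(c,(k*s,10),(k*s,14),(0,255,0),1)
    for k in range(0,h,10): cv2.putText(c,str(y+k),(0,k*s+4),0,.3,(0,255,0),1);cv2.line(c,(22,k*s),(26,k*s),(0,255,0),1)
    cv2.imwrite(out,c)
E
python3 - <<'E'
from h import *
t=cv2.imread("top_raw.png");s=cv2.imread("scene_raw.png")
crop(t,178,150,178,120,4,"pics/t1.png"); crop(s,180,150,140,130,5 ,"pics/s1.png")
E
```

```text
(no output)
```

View pics/t1.png

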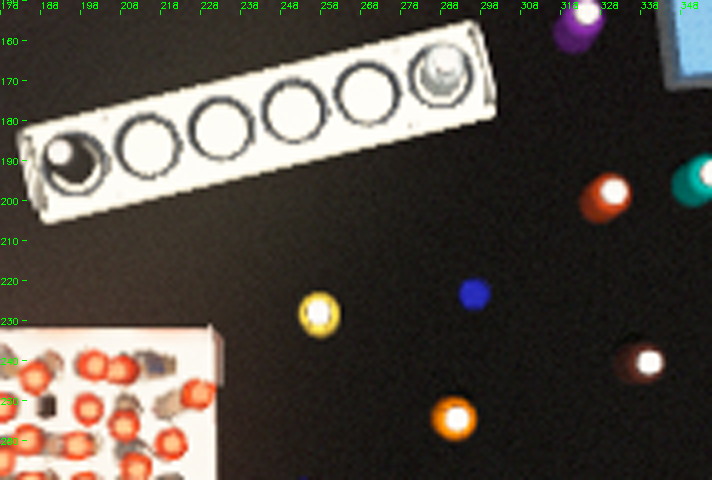

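View pics/s1.png

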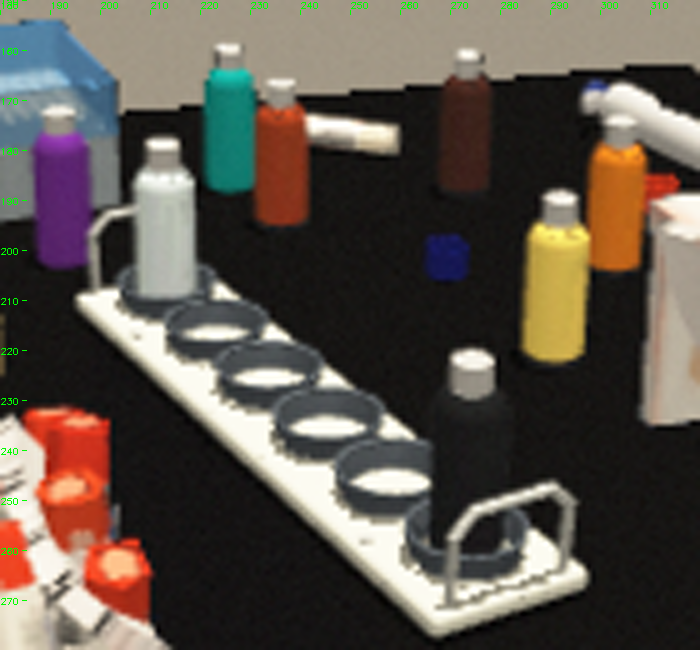

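The top crop (×4, offset 178,150) puts the stoppers at straw (319,312), amber (457,418), russet (614,191) and brown (650,362). The cup mouths a to d are at (148,146), (221,128), (294,111) and (367,94). The scene crop agrees on layout. I'll triangulate and cross-check.

Run:
```python
from h import *
np.set_printoptions(precision=4,suppress=True)
f=lambda u,v:(u/4+178-.375,v/4+150-.375)
V=dict(straw=(319,312),amber=(457,418),russet=(614,191),brown=(650,362))
for n,p in V.items():
    P=ray("top",*f(*p),.077);q=proj("scene",[P+[0,0,.001],[P[0],P[1],0]])
    print(n,P,np.hypot(*P[:2]),np.degrees(np.arctan2(P[1],P[0])),"scene crop:",((q-[180,150]+.4)*5).ravel())
C=dict(lim=(75,164),a=(148,146),b=(221,128),c=(294,111),d=(367,94),blank=(441,75))
Q=np.array([ray("top",*f(*p),.024) for p in C.values()])
k=np.arange(6)-2.5
fx=np.polyfit(k,Q[:,0],1);fy=np.polyfit(k,Q[:,1],1);print(Q,np.hypot(fx[0],fy[0]))
L=np.c_[np.polyval(fx,k),np.polyval(fy,k)];print(L,L-Q[:,:2])
d=np.array([fx[0],fy[0]]);d/=np.hypot(*d);print("row dir",d,np.degrees(np.arctan2(*d[::-1])))
q=proj("scene",np.c_[L,np.full(6,.024)]);print((q-[180,150]+.4)*5)
s=manip.state();print(s["position"])
```

```text
straw [ 0.4675 -0.1476  0.077 ] 0.49023476466606053 -17.521780468347476 scene crop: [566.8928 195.4827 558.1931 357.4342]
amber [ 0.4002 -0.233   0.077 ] 0.4630821929773969 -30.20292642551313 scene crop: [626.2634 119.2696 616.5807 268.1176]
russet [ 0.5412 -0.3346  0.077 ] 0.6362800398726524 -31.725169307733786 scene crop: [286.7503  81.0175 287.3582 223.7759]
brown [ 0.4332 -0.3548  0.077 ] 0.559942301577753 -39.3155459679382 scene crop: [472.7367  52.3136 468.1719 189.556 ]
[[ 0.5689  0.0134  0.024 ]
 [ 0.5802 -0.0351  0.024 ]
 [ 0.5915 -0.0835  0.024 ]
 [ 0.6022 -0.1318  0.024 ]
 [ 0.6128 -0.1801  0.024 ]
 [ 0.6249 -0.2292  0.024 ]] 0.04972967072701669
[[ 0.569   0.0134]
 [ 0.5801 -0.035 ]
 [ 0.5912 -0.0835]
 [ 0.6023 -0.132 ]
 [ 0.6134 -0.1804]
 [ 0.6245 -0.2289]] [[ 0.0001  0.    ]
 [-0.0001  0.0001]
 [-0.0003  0.    ]
 [ 0.0001 -0.0001]
 [ 0.0006 -0.0003]
 [-0.0004  0.0003]]
row dir [ 0.2233 -0.9747] -77.09429020200075
[[474.6636 521.4664]
 [401.9375 462.5006]
 [336.4811 409.4326]
 [277.2532 361.4171]
 [223.4029 317.7635]
 [174.2279 277.9018]]
[0.1684 0.6017 0.4039]
```

```bash
cat >> h.py <<'E'
from scipy.spatial.transform import Rotation as R
def go(x,y,zg,yaw=None):
    """tool-frame move to put grasp point at x,y,zg, tool y at world angle yaw deg (mod 180), tool vertical"""
    s=manip.state();w=s["tool_rot"];r=R.from_quat([w[1],w[2],w[3],w[0]]);M=r.as_matrix()
    d=M.T@(np.array([x,y,zg+manip.grip_depth])-s["position"])
    c=np.degrees(np.arctan2(M[1,1],M[0,1]));yaw=c if yaw is None else yaw
    yw=c+(yaw-c+90)%180-90;a=np.radians(yw);Y=np.array([np.cos(a),np.sin(a),0]);Z=np.array([0,0,-1.])
    T=np.c_[np.cross(Y,Z),Y,Z];rv=(r.inv()*R.from_matrix(T)).as_rotvec()
    print("t",round(s["time_s"],2),"grasp",(s["position"]-[0,0,manip.grip_depth]).round(4),"yaw",c.round(1),"w",round(s["width"],4),"F",s["contact_force"].round(1),"q",s["joint_positions"].round(2))
    print("  move",d.round(4),"turn",rv.round(4))
E
python3 - <<'E'
from h import *
np.set_printoptions(precision=4,suppress=True)
print("foot",ray("scene",309,234,0))
for z in(0,.1,.15,.185):print(z,"corner",ray("top",231,231,z),"tubes",ray("top",231,247,z),ray("top",207,240,z))
go(.42,.25,.25,12.9)
E
```

```text
foot [ 0.4558 -0.0797  0.    ]
0 corner [ 0.4622 -0.0762  0.    ] tubes [ 0.4196 -0.0758  0.    ] [ 0.4387 -0.0118  0.    ]
0.1 corner [ 0.459  -0.0829  0.1   ] tubes [ 0.4197 -0.0826  0.1   ] [ 0.4373 -0.0235  0.1   ]
0.15 corner [ 0.4574 -0.0863  0.15  ] tubes [ 0.4197 -0.086   0.15  ] [ 0.4366 -0.0293  0.15  ]
0.185 corner [ 0.4563 -0.0887  0.185 ] tubes [ 0.4197 -0.0884  0.185 ] [ 0.4361 -0.0334  0.185 ]
t 0.1 grasp [0.1684 0.6017 0.2492] yaw 74.4 w 0.085 F [-0.5  0.2  0.5] q [-1.19  0.51 -0.24  1.5   0.13  1.15 -0.15]
  move [-0.337  -0.2709 -0.0003] turn [-0.0014  0.0009  1.0728]
```

Request:
arm_command:
  deltas:
    - {"x":0,"y":0,"z":-0.02,"jaw":-1}
    - {"x":-0.03,"y":-0.02,"z":0}
    - {"x":-0.03,"y":-0.02,"z":0}
  grip_force: 30

```text
invalid input at $.deltas[0]: expected keys x, y, z, ax, ay, az, jaw
```

Request:
arm_command:
  deltas:
    - {"x":-0.034,"y":-0.022,"z":-0.005,"ax":0,"ay":0,"az":0.1,"jaw":-1}
    - {"x":-0.034,"y":-0.022,"z":-0.005,"ax":0,"ay":0,"az":0.1,"jaw":-1}
    - {"x":-0.036,"y":-0.018,"z":0,"ax":0,"ay":0,"az":0.1,"jaw":-1}
    - {"x":-0.036,"y":-0.016,"z":0,"ax":0,"ay":0,"az":0.1,"jaw":-1}
  grip_force: 30

```text
time_s: 0.43
position: [0.2597, 0.4758, 0.4103]
tool_rot: [-0.004, 0.329, 0.944, -0.002]
contact_force: [1.2, -0.9, 0.4]
width: 0.0854
```

```bash
python3 -c "
from h import *
go(.42,.25,.25,12.9)"
```

```text
t 0.43 grasp [0.2597 0.4758 0.2556] yaw 51.6 w 0.0854 F [ 1.2 -0.9  0.4] q [-1.02  0.37 -0.13  1.71  0.05  1.07 -0.27]
  move [-0.2658 -0.0774  0.0044] turn [-0.0077 -0.0037  0.6758]
```

Request:
arm_command:
  deltas:
    - {"x":-0.038,"y":-0.014,"z":0,"ax":0,"ay":0,"az":0.1,"jaw":-1}
    - {"x":-0.039,"y":-0.01,"z":0,"ax":0,"ay":0,"az":0.1,"jaw":-1}
    - {"x":-0.039,"y":-0.006,"z":0,"ax":0,"ay":0,"az":0.1,"jaw":-1}
    - {"x":-0.039,"y":-0.002,"z":0,"ax":0,"ay":0,"az":0.1,"jaw":-1}
    - {"x":-0.039,"y":0.004,"z":0,"ax":0,"ay":0,"az":0.1,"jaw":-1}
    - {"x":-0.039,"y":0.008,"z":0,"ax":0,"ay":0,"az":0.1,"jaw":-1}
    - {"x":-0.039,"y":0.012,"z":0,"ax":0,"ay":0,"az":0.08,"jaw":-1}
    - {"x":-0.04,"y":0.01,"z":0,"ax":0,"ay":0,"az":0.0,"jaw":-1}

```text
time_s: 1.1
position: [0.4276, 0.1893, 0.408]
tool_rot: [-0.003, 0.64, 0.768, -0.004]
contact_force: [1.1, -0.9, -0.4]
width: 0.0856
```

```bash
python3 -c "
from h import *
go(.434,-.355,.2,12.9)"
```

```text
t 1.1 grasp [0.4276 0.1893 0.2533] yaw 10.3 w 0.0856 F [ 1.1 -0.9 -0.4] q [-0.58  0.26  0.15  1.89 -0.05  1.   -0.23]
  move [-0.5366 -0.0909  0.0541] turn [-0.0099 -0.0005 -0.0446]
```

Request:
arm_command:
  deltas:
    - {"x":-0.041,"y":-0.006,"z":0,"ax":-0.002,"ay":0,"az":-0.01,"jaw":-1}
    - {"x":-0.041,"y":-0.006,"z":0,"ax":-0.002,"ay":0,"az":-0.01,"jaw":-1}
    - {"x":-0.041,"y":-0.006,"z":0,"ax":-0.002,"ay":0,"az":0,"jaw":-1}
    - {"x":-0.041,"y":-0.006,"z":0,"ax":-0.002,"ay":0,"az":0,"jaw":-1}
    - {"x":-0.041,"y":-0.006,"z":0,"ax":0,"ay":0,"az":0,"jaw":-1}
    - {"x":-0.041,"y":-0.006,"z":0,"ax":0,"ay":0,"az":0,"jaw":-1}
    - {"x":-0.041,"y":-0.006,"z":0,"ax":0,"ay":0,"az":0,"jaw":-1}
    - {"x":-0.041,"y":-0.006,"z":0,"ax":0,"ay":0,"az":0,"jaw":-1}
    - {"x":-0.041,"y":-0.006,"z":0,"ax":0,"ay":0,"az":0,"jaw":-1}
    - {"x":-0.041,"y":-0.006,"z":0,"ax":0,"ay":0,"az":0,"jaw":-1}
    - {"x":-0.041,"y":-0.006,"z":0,"ax":0,"ay":0,"az":0,"jaw":-1}
    - {"x":-0.04,"y":-0.006,"z":0,"ax":0,"ay":0,"az":0,"jaw":-1}

```text
time_s: 2.1
position: [0.4505, -0.3103, 0.4067]
tool_rot: [-0.001, 0.632, 0.775, 0.0]
contact_force: [1.8, 0.1, 0.0]
width: 0.0854
```

```bash
python3 -c "
from h import *
go(.434,-.355,.2,12.9)"
```

```text
t 2.1 grasp [ 0.4505 -0.3103  0.252 ] yaw 11.6 w 0.0854 F [1.8 0.1 0. ] q [ 0.31  0.4   0.36  1.71 -0.16  1.06  0.93]
  move [-0.0405 -0.0251  0.052 ] turn [-0.0013 -0.0017 -0.0226]
```

Request:
arm_command:
  deltas:
    - {"x":-0.02,"y":-0.012,"z":0.02,"ax":0,"ay":0,"az":-0.02,"jaw":-1}
    - {"x":-0.015,"y":-0.01,"z":0.03,"ax":0,"ay":0,"az":0,"jaw":-1}
    - {"x":-0.003,"y":-0.003,"z":0.03,"ax":0,"ay":0,"az":0,"jaw":-1}
    - {"x":0,"y":0,"z":0.02,"ax":0,"ay":0,"az":0,"jaw":-1}
    - {"x":0,"y":0,"z":0,"ax":0,"ay":0,"az":0,"jaw":-1}

```text
time_s: 2.52
position: [0.43, -0.3672, 0.303]
tool_rot: [0.002, 0.629, 0.777, -0.003]
contact_force: [-0.7, 0.8, -0.3]
width: 0.0855
```

```bash
python3 -c "
from h import *
go(.434,-.355,.04,12.9)
for n in ('top','scene'): cv2.imwrite(n+'_raw.png',manip.read_camera(n)[:,:,::-1])
t=cv2.imread('top_raw.png');s=cv2.imread('scene_raw.png')
crop(s,190,60,150,150,4,'pics/s2.png')"
```

```text
t 2.52 grasp [ 0.43   -0.3672  0.1483] yaw 12.0 w 0.0855 F [-0.7  0.8 -0.3] q [ 0.45  0.53  0.33  1.81 -0.22  0.83  1.09]
  move [0.0119 0.0067 0.1082] turn [-0.0023  0.0071 -0.0153]
```

View pics/s2.png

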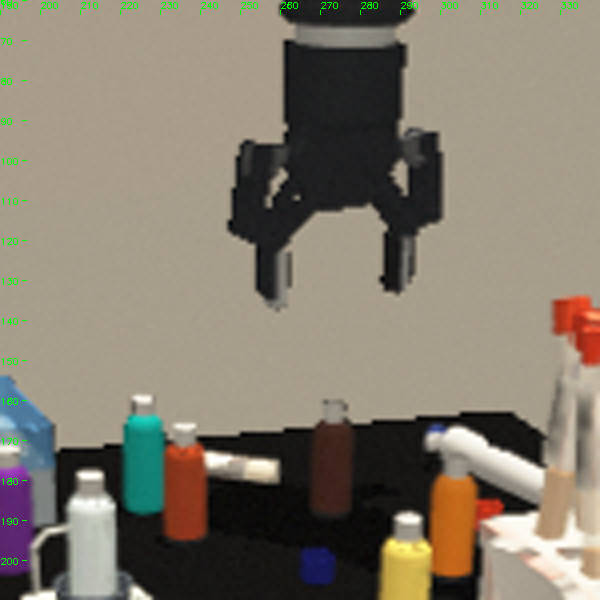

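The scene crop shows the open jaws straddling the brown vial in the picture: fingers at columns 257 and 290, stopper at column 273. The fingertips are well above the vial.

Request:
arm_command:
  deltas:
    - {"x":0.011,"y":0.006,"z":0.005,"ax":0,"ay":0.004,"az":-0.015,"jaw":-1}
    - {"x":0.002,"y":0.001,"z":0.03,"ax":0,"ay":0.003,"az":0,"jaw":-1}
    - {"x":0,"y":0,"z":0.03,"ax":0,"ay":0,"az":0,"jaw":-1}
    - {"x":0,"y":0,"z":0.02,"ax":0,"ay":0,"az":0,"jaw":-1}
    - {"x":0,"y":0,"z":0.01,"ax":0,"ay":0,"az":0,"jaw":-1}
    - {"x":0,"y":0,"z":0.0,"ax":0,"ay":0,"az":0,"jaw":-1}

```text
time_s: 3.12
position: [0.4431, -0.3481, 0.2176]
tool_rot: [0.01, 0.618, 0.786, 0.002]
contact_force: [-0.1, 0.9, 0.5]
width: 0.0855
```

```bash
python3 -c "
from h import *
go(.434,-.355,.04,12.9)
for P in ([.43,-.3672,.13],[.434,-.355,.078]): print(proj('scene',[P]))"
```

```text
t 3.12 grasp [ 0.4431 -0.3481  0.0629] yaw 13.7 w 0.0855 F [-0.1  0.9  0.5] q [ 0.46  0.64  0.26  1.9  -0.28  0.62  1.13]
  move [-0.0042 -0.0109  0.0228] turn [0.0155 0.0124 0.0138]
[[274.2590673  139.64291488]]
[[273.83786086 160.06250192]]
```

Request:
arm_command:
  deltas:
    - {"x":-0.004,"y":-0.008,"z":0.006,"ax":0.012,"ay":0.01,"az":0.01,"jaw":-1}
    - {"x":0,"y":-0.002,"z":0.012,"ax":0,"ay":0,"az":0,"jaw":-1}
    - {"x":0,"y":0,"z":0.002,"ax":0,"ay":0,"az":0,"jaw":-1}
    - {"x":0,"y":0,"z":0,"ax":0,"ay":0,"az":0,"jaw":-1}

```text
time_s: 3.45
position: [0.4362, -0.3546, 0.2016]
tool_rot: [0.004, 0.621, 0.784, 0.001]
contact_force: [-0.2, 0.4, 0.4]
width: 0.0854
```

```bash
python3 -c "
from h import *
go(.434,-.355,.04,12.9)"
```

```text
t 3.45 grasp [ 0.4362 -0.3546  0.0469] yaw 13.3 w 0.0854 F [-0.2  0.4  0.4] q [ 0.48  0.66  0.25  1.91 -0.28  0.59  1.15]
  move [ 0.0002 -0.0022  0.0069] turn [0.0068 0.0055 0.0062]
```

Request:
arm_command:
  deltas:
    - {"x":0,"y":-0.002,"z":0.006,"ax":0.006,"ay":0.005,"az":0,"jaw":-1}
    - {"x":0,"y":0,"z":0.001,"ax":0,"ay":0,"az":0,"jaw":-0.5}
    - {"x":0,"y":0,"z":0,"ax":0,"ay":0,"az":0,"jaw":0}
    - {"x":0,"y":0,"z":0,"ax":0,"ay":0,"az":0,"jaw":0.2}
    - {"x":0,"y":0,"z":0,"ax":0,"ay":0,"az":0,"jaw":0.4}
    - {"x":0,"y":0,"z":0,"ax":0,"ay":0,"az":0,"jaw":1}
    - {"x":0,"y":0,"z":0,"ax":0,"ay":0,"az":0,"jaw":1}
    - {"x":0,"y":0,"z":0,"ax":0,"ay":0,"az":0,"jaw":1}
    - {"x":0,"y":0,"z":0,"ax":0,"ay":0,"az":0,"jaw":1}
  grip_force: 30

```text
time_s: 4.2
position: [0.4347, -0.3564, 0.1979]
tool_rot: [0.003, 0.621, 0.784, 0.0]
contact_force: [-0.1, -0.1, -1.4]
width: 0.0276
```

```bash
python3 -c "
from h import *
go(.434,-.355,.15,12.9)"
```

```text
t 4.2 grasp [ 0.4347 -0.3564  0.0432] yaw 13.2 w 0.0276 F [-0.1 -0.1 -1.4] q [ 0.48  0.67  0.25  1.91 -0.28  0.59  1.15]
  move [ 0.0011 -0.     -0.1068] turn [0.0033 0.0038 0.0054]
```

Request:
arm_command:
  deltas:
    - {"x":0,"y":0,"z":-0.01,"ax":0,"ay":0,"az":0,"jaw":1}
    - {"x":0,"y":0,"z":-0.025,"ax":0,"ay":0,"az":0,"jaw":1}
    - {"x":0,"y":0,"z":-0.035,"ax":0,"ay":0,"az":0,"jaw":1}
    - {"x":0,"y":0,"z":-0.035,"ax":0,"ay":0,"az":0,"jaw":1}
    - {"x":0,"y":0,"z":-0.015,"ax":0,"ay":0,"az":0,"jaw":1}
    - {"x":0,"y":0,"z":0,"ax":0,"ay":0,"az":0,"jaw":1}

```text
time_s: 4.7
position: [0.4334, -0.3557, 0.324]
tool_rot: [-0.0, 0.621, 0.783, -0.0]
contact_force: [-0.0, -0.2, -1.2]
width: 0.0272
```

```bash
python3 -c "
from h import *
go(.581,-.035,.16,12.9)
cv2.imwrite('scene_raw.png',manip.read_camera('scene')[:,:,::-1])
s=cv2.imread('scene_raw.png')
crop(s,190,60,150,150,4,'pics/s3.png')"
```

```text
t 4.7 grasp [ 0.4334 -0.3557  0.1693] yaw 13.2 w 0.0272 F [-0.  -0.2 -1.2] q [ 0.42  0.5   0.33  1.79 -0.21  0.88  1.08]
  move [0.2786 0.2168 0.0092] turn [-0.0006 -0.0001  0.0045]
```

View pics/s3.png

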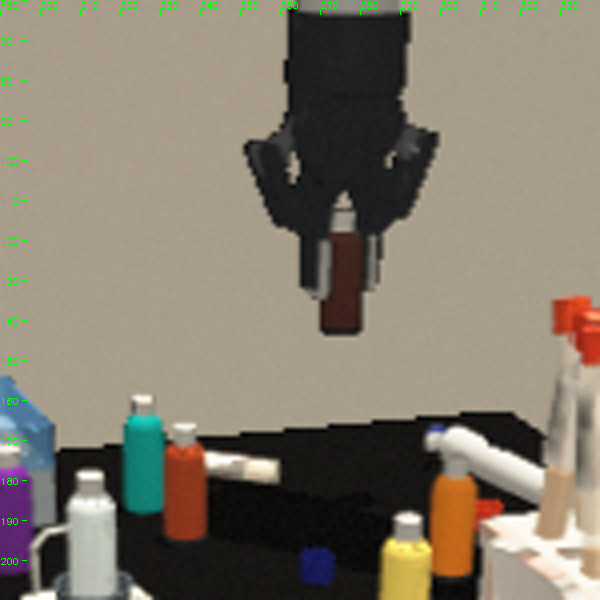

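The brown vial is held upright. It spans columns 270–281, with its foot at row 143. Next I'll carry it to cup a.

Request:
arm_command:
  deltas:
    - {"x":0.02,"y":0.016,"z":0,"ax":0,"ay":0,"az":0,"jaw":1}
    - {"x":0.03,"y":0.023,"z":0,"ax":0,"ay":0,"az":0,"jaw":1}
    - {"x":0.032,"y":0.025,"z":0,"ax":0,"ay":0,"az":0,"jaw":1}
    - {"x":0.032,"y":0.025,"z":0,"ax":0,"ay":0,"az":0,"jaw":1}
    - {"x":0.032,"y":0.025,"z":0,"ax":0,"ay":0,"az":0,"jaw":1}
    - {"x":0.032,"y":0.025,"z":0,"ax":0,"ay":0,"az":0,"jaw":1}
    - {"x":0.03,"y":0.023,"z":0,"ax":0,"ay":0,"az":0,"jaw":1}
    - {"x":0.025,"y":0.02,"z":0,"ax":0,"ay":0,"az":0,"jaw":1}
    - {"x":0.02,"y":0.015,"z":0,"ax":0,"ay":0,"az":0,"jaw":1}
    - {"x":0.01,"y":0.01,"z":0,"ax":0,"ay":0,"az":0,"jaw":1}
    - {"x":0,"y":0,"z":0,"ax":0,"ay":0,"az":0,"jaw":1}

```text
time_s: 5.67
position: [0.5773, -0.0398, 0.3106]
tool_rot: [-0.007, 0.624, 0.781, -0.005]
contact_force: [-0.7, -0.1, -0.5]
width: 0.0273
```

```bash
python3 -c "
from h import *
go(.581,-.035,.056,12.9)"
```

```text
t 5.67 grasp [ 0.5773 -0.0398  0.1559] yaw 12.7 w 0.0273 F [-0.7 -0.1 -0.5] q [-0.18  0.55  0.33  1.75 -0.22  0.89  0.46]
  move [0.0034 0.0063 0.0998] turn [-0.0161 -0.004  -0.0027]
```

Request:
arm_command:
  deltas:
    - {"x":0.003,"y":0.004,"z":0.01,"ax":-0.012,"ay":-0.004,"az":0,"jaw":1}
    - {"x":0.0,"y":0.0,"z":0.025,"ax":0,"ay":0,"az":0,"jaw":1}
    - {"x":0.0,"y":0.0,"z":0.025,"ax":0,"ay":0,"az":0,"jaw":1}
    - {"x":0.0,"y":0.0,"z":0.005,"ax":0,"ay":0,"az":0,"jaw":1}
    - {"x":0.0,"y":0.0,"z":0.0,"ax":0,"ay":0,"az":0,"jaw":1}
    - {"x":0.0,"y":0.0,"z":0.0,"ax":0,"ay":0,"az":0,"jaw":1}

```text
time_s: 6.17
position: [0.5779, -0.0428, 0.2416]
tool_rot: [-0.002, 0.626, 0.78, -0.005]
contact_force: [0.2, 0.8, -0.5]
width: 0.0272
```

```bash
python3 -c "
from h import *
go(.581,-.035,.056,12.9)
cv2.imwrite('scene_raw.png',manip.read_camera('scene')[:,:,::-1])
s=cv2.imread('scene_raw.png')
crop(s,190,150,150,140,5,'pics/s4.png')"
```

```text
t 6.17 grasp [ 0.5779 -0.0428  0.0869] yaw 12.4 w 0.0272 F [ 0.2  0.8 -0.5] q [-0.16  0.63  0.3   1.82 -0.25  0.73  0.5 ]
  move [0.0071 0.005  0.0309] turn [-0.0096  0.0037 -0.008 ]
```

View pics/s4.png

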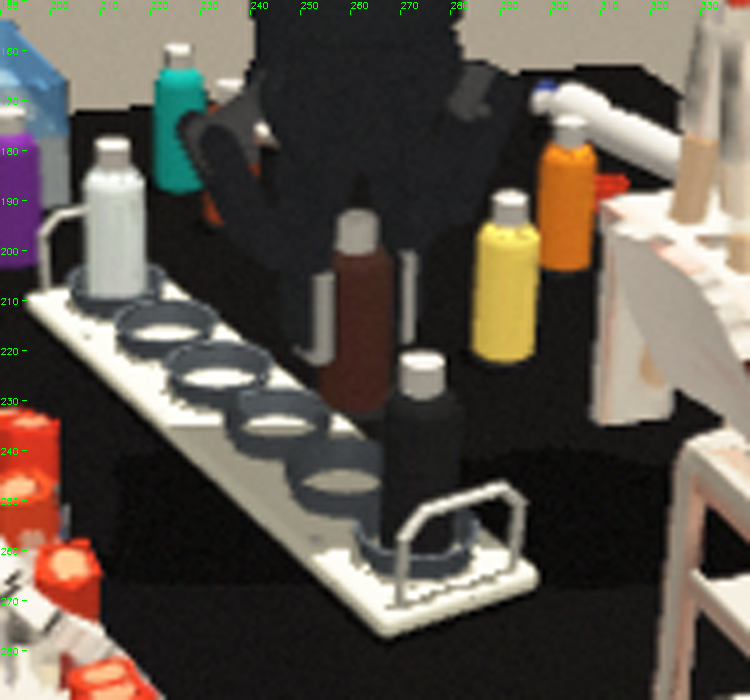

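```bash
python3 -c "
from h import *
L=[[.5779,-.0428,.0437],[.5779,-.0428,.1217],[.5801,-.035,.024],[.5831,-.035,.024]]
print((proj('scene',L)-[190,150]+.4)*5)"
```

```text
[[351.78203997 406.26306968]
 [355.68115899 214.98990237]
 [351.9418744  462.53850916]
 [344.42386334 463.63862455]]
```

Request:
arm_command:
  deltas:
    - {"x":0.006,"y":0.006,"z":0.0,"ax":-0.008,"ay":0.003,"az":0,"jaw":1}
    - {"x":0.001,"y":0.0,"z":0.0,"ax":0,"ay":0,"az":0,"jaw":1}
    - {"x":0.0,"y":0.0,"z":0.0,"ax":0,"ay":0,"az":0,"jaw":1}

```text
time_s: 6.47
position: [0.5835, -0.0358, 0.245]
tool_rot: [0.002, 0.627, 0.779, 0.001]
contact_force: [1.2, -0.2, -1.1]
width: 0.0272
```

```bash
python3 -c "
from h import *
go(.583,-.035,.056,12.9)"
```

```text
t 6.47 grasp [ 0.5835 -0.0358  0.0903] yaw 12.3 w 0.0272 F [ 1.2 -0.2 -1.1] q [-0.17  0.63  0.3   1.81 -0.26  0.73  0.48]
  move [ 0.001  -0.0005  0.0343] turn [ 0.004   0.0022 -0.0105]
```

Request:
arm_command:
  deltas:
    - {"x":0.001,"y":0,"z":0.01,"ax":0.003,"ay":0.002,"az":-0.005,"jaw":1}
    - {"x":0.0,"y":0.0,"z":0.01,"ax":0,"ay":0,"az":0,"jaw":1}
    - {"x":0.0,"y":0.0,"z":0.006,"ax":0,"ay":0,"az":0,"jaw":1}
    - {"x":0.0,"y":0.0,"z":0,"ax":0,"ay":0,"az":0,"jaw":1}

```text
time_s: 6.8
position: [0.5841, -0.034, 0.2184]
tool_rot: [0.002, 0.625, 0.781, 0.002]
contact_force: [-0.7, -0.3, -0.6]
width: 0.0275
```

```bash
python3 -c "
from h import *
go(.583,-.035,.056,12.9)"
```

```text
t 6.8 grasp [ 0.5841 -0.034   0.0637] yaw 12.7 w 0.0275 F [-0.7 -0.3 -0.6] q [-0.16  0.67  0.28  1.83 -0.28  0.67  0.5 ]
  move [-0.0008 -0.0013  0.0077] turn [ 0.0048  0.0005 -0.0033]
```

Foot is now inside the cup, about 8 mm above its floor.

Request:
arm_command:
  deltas:
    - {"x":0,"y":-0.001,"z":0.004,"ax":0.004,"ay":0,"az":0,"jaw":1}
    - {"x":0.0,"y":0.0,"z":0.003,"ax":0,"ay":0,"az":0,"jaw":1}
    - {"x":0.0,"y":0.0,"z":0.002,"ax":0,"ay":0,"az":0,"jaw":1}
    - {"x":0.0,"y":0.0,"z":0,"ax":0,"ay":0,"az":0,"jaw":1}

```text
time_s: 7.13
position: [0.583, -0.0345, 0.2099]
tool_rot: [0.0, 0.625, 0.781, 0.0]
contact_force: [0.2, -0.5, -1.3]
width: 0.0271
```

```bash
python3 -c "
from h import *
go(.583,-.035,.0555,12.9)"
```

```text
t 7.13 grasp [ 0.583  -0.0345  0.0552] yaw 12.7 w 0.0271 F [ 0.2 -0.5 -1.3] q [-0.15  0.68  0.27  1.84 -0.28  0.66  0.51]
  move [-0.0005 -0.0001 -0.0003] turn [ 0.0004 -0.0001 -0.0038]
```

Request:
arm_command:
  deltas:
    - {"x":0,"y":0,"z":0.001,"ax":0,"ay":0,"az":0,"jaw":1}
    - {"x":0.0,"y":0.0,"z":0.0,"ax":0,"ay":0,"az":0,"jaw":0.3}
    - {"x":0.0,"y":0.0,"z":0.0,"ax":0,"ay":0,"az":0,"jaw":0.1}
    - {"x":0.0,"y":0.0,"z":0,"ax":0,"ay":0,"az":0,"jaw":-0.2}
    - {"x":0.0,"y":0.0,"z":0,"ax":0,"ay":0,"az":0,"jaw":-0.6}
    - {"x":0.0,"y":0.0,"z":0,"ax":0,"ay":0,"az":0,"jaw":-1}
    - {"x":0.0,"y":0.0,"z":0,"ax":0,"ay":0,"az":0,"jaw":-1}

```text
time_s: 7.72
position: [0.5831, -0.0349, 0.2089]
tool_rot: [0.0, 0.625, 0.781, 0.0]
contact_force: [0.6, 0.3, 0.4]
width: 0.0838
```

```bash
python3 -c "
from h import *
go(.583,-.035,.16,12.9)"
```

```text
t 7.72 grasp [ 0.5831 -0.0349  0.0542] yaw 12.7 w 0.0838 F [0.6 0.3 0.4] q [-0.15  0.68  0.27  1.84 -0.28  0.66  0.51]
  move [-1.000e-04 -0.000e+00 -1.058e-01] turn [ 0.0012  0.0004 -0.0043]
```

Request:
arm_command:
  deltas:
    - {"x":0,"y":0,"z":-0.02,"ax":0,"ay":0,"az":0,"jaw":-1}
    - {"x":0,"y":0,"z":-0.035,"ax":0,"ay":0,"az":0,"jaw":-1}
    - {"x":0,"y":0,"z":-0.035,"ax":0,"ay":0,"az":0,"jaw":-1}
    - {"x":-0.02,"y":-0.008,"z":-0.015,"ax":0,"ay":0,"az":0,"jaw":-1}
    - {"x":-0.035,"y":-0.014,"z":0,"ax":0,"ay":0,"az":0,"jaw":-1}
    - {"x":-0.038,"y":-0.015,"z":0,"ax":0,"ay":0,"az":0,"jaw":-1}
    - {"x":-0.038,"y":-0.015,"z":0,"ax":0,"ay":0,"az":0,"jaw":-1}
    - {"x":-0.038,"y":-0.015,"z":0,"ax":0,"ay":0,"az":0,"jaw":-1}
    - {"x":-0.038,"y":-0.015,"z":0,"ax":0,"ay":0,"az":0,"jaw":-1}
    - {"x":-0.035,"y":-0.012,"z":0,"ax":0,"ay":0,"az":0,"jaw":-1}
    - {"x":-0.025,"y":-0.01,"z":0,"ax":0,"ay":0,"az":0,"jaw":-1}
    - {"x":-0.01,"y":-0.003,"z":0,"ax":0,"ay":0,"az":0,"jaw":-1}

```text
time_s: 8.72
position: [0.5409, -0.3343, 0.3169]
tool_rot: [-0.0, 0.619, 0.785, 0.0]
contact_force: [-0.0, -0.4, -0.2]
width: 0.0851
```

```bash
python3 -c "
from h import *
go(.543,-.3345,.044,12.9)
cv2.imwrite('scene_raw.png',manip.read_camera('scene')[:,:,::-1])
s=cv2.imread('scene_raw.png')
crop(s,180,130,150,140,5,'pics/s5.png')"
```

```text
t 8.72 grasp [ 0.5409 -0.3343  0.1622] yaw 13.5 w 0.0851 F [-0.  -0.4 -0.2] q [ 0.33  0.61  0.31  1.59 -0.22  0.97  0.95]
  move [-0.0007  0.002   0.1182] turn [-0.     -0.0005  0.0106]
```

View pics/s5.png

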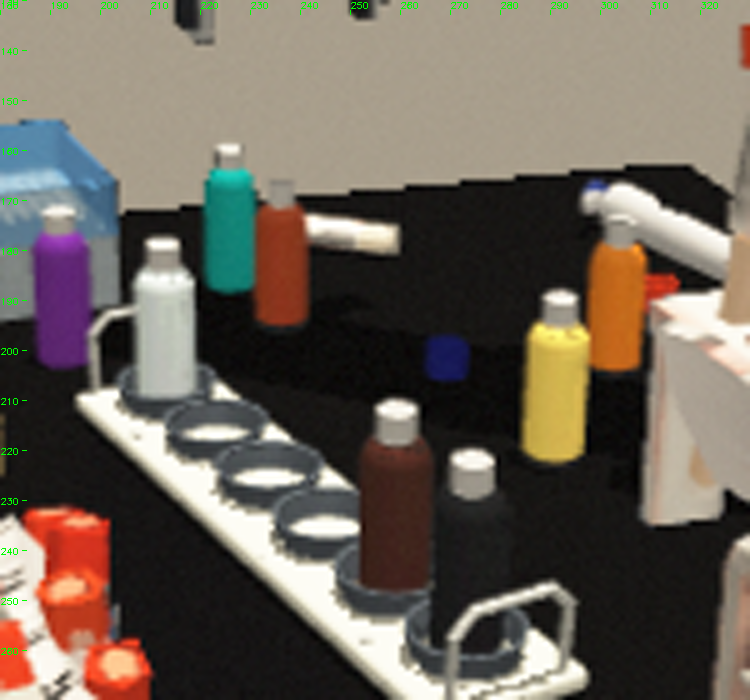

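The brown vial stands upright in cup a, centred at column 396 against about 390 for the cup. The jaws are centred over russet at raw column 236. Descending.

Request:
arm_command:
  deltas:
    - {"x":-0.001,"y":0.002,"z":0.02,"ax":0,"ay":0,"az":0.01,"jaw":-1}
    - {"x":0,"y":0,"z":0.03,"ax":0,"ay":0,"az":0,"jaw":-1}
    - {"x":0,"y":0,"z":0.025,"ax":0,"ay":0,"az":0,"jaw":-1}
    - {"x":0,"y":0,"z":0.01,"ax":0,"ay":0,"az":0,"jaw":-1}
    - {"x":0,"y":0,"z":0,"ax":0,"ay":0,"az":0,"jaw":-1}

```text
time_s: 9.18
position: [0.5446, -0.3345, 0.2302]
tool_rot: [0.002, 0.624, 0.781, 0.001]
contact_force: [0.2, -0.1, 0.8]
width: 0.0857
```

```bash
python3 -c "
from h import *
go(.543,-.3345,.043,12.9)"
```

```text
t 9.18 grasp [ 0.5446 -0.3345  0.0755] yaw 12.8 w 0.0857 F [ 0.2 -0.1  0.8] q [ 0.35  0.71  0.28  1.67 -0.26  0.79  0.97]
  move [ 0.0004 -0.0017  0.0325] turn [ 0.0041  0.0007 -0.0024]
```

Request:
arm_command:
  deltas:
    - {"x":0,"y":-0.001,"z":0.015,"ax":0.003,"ay":0,"az":0,"jaw":-1}
    - {"x":0,"y":0,"z":0.012,"ax":0,"ay":0,"az":0,"jaw":-1}
    - {"x":0,"y":0,"z":0.005,"ax":0,"ay":0,"az":0,"jaw":-1}
    - {"x":0,"y":0,"z":0,"ax":0,"ay":0,"az":0,"jaw":-1}

```text
time_s: 9.52
position: [0.5462, -0.3319, 0.1994]
tool_rot: [0.001, 0.622, 0.783, 0.001]
contact_force: [-0.5, -0.4, -0.2]
width: 0.0855
```

```bash
python3 -c "
from h import *
go(.543,-.3345,.043,12.9)"
```

```text
t 9.52 grasp [ 0.5462 -0.3319  0.0447] yaw 13.0 w 0.0855 F [-0.5 -0.4 -0.2] q [ 0.35  0.75  0.26  1.69 -0.28  0.73  0.98]
  move [-0.0018 -0.0037  0.0017] turn [0.0037 0.0003 0.0018]
```

Request:
arm_command:
  deltas:
    - {"x":-0.002,"y":-0.004,"z":0.002,"ax":0.003,"ay":0,"az":0,"jaw":-1}
    - {"x":0,"y":0,"z":0.0,"ax":0,"ay":0,"az":0,"jaw":-0.5}
    - {"x":0,"y":0,"z":0,"ax":0,"ay":0,"az":0,"jaw":0}
    - {"x":0,"y":0,"z":0,"ax":0,"ay":0,"az":0,"jaw":0.2}
    - {"x":0,"y":0,"z":0,"ax":0,"ay":0,"az":0,"jaw":0.4}
    - {"x":0,"y":0,"z":0,"ax":0,"ay":0,"az":0,"jaw":1}
    - {"x":0,"y":0,"z":0,"ax":0,"ay":0,"az":0,"jaw":1}
    - {"x":0,"y":0,"z":0,"ax":0,"ay":0,"az":0,"jaw":1}
    - {"x":0,"y":0,"z":0,"ax":0,"ay":0,"az":0,"jaw":1}

```text
time_s: 10.27
position: [0.5435, -0.3357, 0.2017]
tool_rot: [0.003, 0.622, 0.783, 0.001]
contact_force: [0.3, 0.2, 0.3]
width: 0.027
```

```bash
python3 -c "
from h import *
go(.594,-.0835,.17,12.9)"
```

```text
t 10.27 grasp [ 0.5435 -0.3357  0.047 ] yaw 13.0 w 0.027 F [0.3 0.2 0.3] q [ 0.36  0.75  0.27  1.69 -0.27  0.73  0.99]
  move [ 0.2339  0.1065 -0.1235] turn [0.005  0.0043 0.0019]
```

Request:
arm_command:
  deltas:
    - {"x":0,"y":0,"z":-0.01,"ax":0.004,"ay":0.004,"az":0,"jaw":1}
    - {"x":0,"y":0,"z":-0.03,"ax":0,"ay":0,"az":0,"jaw":1}
    - {"x":0,"y":0,"z":-0.035,"ax":0,"ay":0,"az":0,"jaw":1}
    - {"x":0,"y":0,"z":-0.03,"ax":0,"ay":0,"az":0,"jaw":1}
    - {"x":0.02,"y":0.01,"z":-0.01,"ax":0,"ay":0,"az":0,"jaw":1}
    - {"x":0.034,"y":0.015,"z":0,"ax":0,"ay":0,"az":0,"jaw":1}
    - {"x":0.036,"y":0.016,"z":0,"ax":0,"ay":0,"az":0,"jaw":1}
    - {"x":0.036,"y":0.016,"z":0,"ax":0,"ay":0,"az":0,"jaw":1}
    - {"x":0.036,"y":0.016,"z":0,"ax":0,"ay":0,"az":0,"jaw":1}
    - {"x":0.034,"y":0.016,"z":0,"ax":0,"ay":0,"az":0,"jaw":1}
    - {"x":0.025,"y":0.01,"z":0,"ax":0,"ay":0,"az":0,"jaw":1}
    - {"x":0.01,"y":0.005,"z":0,"ax":0,"ay":0,"az":0,"jaw":1}

```text
time_s: 11.27
position: [0.5934, -0.0834, 0.3211]
tool_rot: [0.001, 0.627, 0.779, -0.001]
contact_force: [-0.1, 1.2, -0.6]
width: 0.027
```

```bash
python3 -c "
from h import *
go(.594,-.0835,.0595,12.9)"
```

```text
t 11.27 grasp [ 0.5934 -0.0834  0.1664] yaw 12.3 w 0.027 F [-0.1  1.2 -0.6] q [-0.11  0.56  0.34  1.69 -0.22  0.93  0.52]
  move [-0.      0.0006  0.1069] turn [-0.0004  0.0021 -0.0104]
```

Request:
arm_command:
  deltas:
    - {"x":0,"y":0,"z":0.015,"ax":0,"ay":0.002,"az":-0.01,"jaw":1}
    - {"x":0,"y":0,"z":0.025,"ax":0,"ay":0,"az":0,"jaw":1}
    - {"x":0,"y":0,"z":0.02,"ax":0,"ay":0,"az":0,"jaw":1}
    - {"x":0,"y":0,"z":0.01,"ax":0,"ay":0,"az":0,"jaw":1}
    - {"x":0,"y":0,"z":0,"ax":0,"ay":0,"az":0,"jaw":1}

```text
time_s: 11.68
position: [0.5954, -0.079, 0.2501]
tool_rot: [0.001, 0.62, 0.785, 0.001]
contact_force: [-0.4, 0.4, 0.0]
width: 0.0265
```

```bash
python3 -c "
from h import *
go(.594,-.0835,.0595,12.9)"
```

```text
t 11.68 grasp [ 0.5954 -0.079   0.0954] yaw 13.4 w 0.0265 F [-0.4  0.4  0. ] q [-0.09  0.64  0.3   1.76 -0.26  0.77  0.57]
  move [-0.0041 -0.0025  0.0359] turn [0.004  0.0005 0.0087]
```

Request:
arm_command:
  deltas:
    - {"x":-0.004,"y":-0.002,"z":0.004,"ax":0.003,"ay":0,"az":0.006,"jaw":1}
    - {"x":0,"y":0,"z":0.008,"ax":0,"ay":0,"az":0,"jaw":1}
    - {"x":0,"y":0,"z":0.008,"ax":0,"ay":0,"az":0,"jaw":1}
    - {"x":0,"y":0,"z":0,"ax":0,"ay":0,"az":0,"jaw":1}

```text
time_s: 12.02
position: [0.5946, -0.0868, 0.2304]
tool_rot: [0.002, 0.624, 0.782, 0.0]
contact_force: [-0.3, -0.4, -1.3]
width: 0.0274
```

```bash
python3 -c "
from h import *
go(.594,-.0835,.0595,12.9)"
```

```text
t 12.02 grasp [ 0.5946 -0.0868  0.0757] yaw 12.8 w 0.0274 F [-0.3 -0.4 -1.3] q [-0.08  0.67  0.29  1.78 -0.27  0.73  0.58]
  move [0.0034 0.0001 0.0162] turn [ 0.0023  0.0027 -0.0016]
```

Request:
arm_command:
  deltas:
    - {"x":0.003,"y":0,"z":0.003,"ax":0.002,"ay":0.002,"az":0,"jaw":1}
    - {"x":0,"y":0,"z":0.006,"ax":0,"ay":0,"az":0,"jaw":1}
    - {"x":0,"y":0,"z":0.004,"ax":0,"ay":0,"az":0,"jaw":1}
    - {"x":0,"y":0,"z":0,"ax":0,"ay":0,"az":0,"jaw":1}

```text
time_s: 12.35
position: [0.5944, -0.0842, 0.2172]
tool_rot: [0.001, 0.624, 0.781, 0.0]
contact_force: [0.3, 0.0, 0.4]
width: 0.0275
```

```bash
python3 -c "
from h import *
go(.594,-.0835,.0595,12.9)"
```

```text
t 12.35 grasp [ 0.5944 -0.0842  0.0625] yaw 12.8 w 0.0275 F [0.3 0.  0.4] q [-0.07  0.69  0.28  1.79 -0.28  0.7   0.58]
  move [ 0.0007 -0.0002  0.003 ] turn [ 0.0022  0.0012 -0.0024]
```

Request:
arm_command:
  deltas:
    - {"x":0,"y":0,"z":0.002,"ax":0.002,"ay":0.001,"az":0,"jaw":1}
    - {"x":0,"y":0,"z":0.002,"ax":0,"ay":0,"az":0,"jaw":1}
    - {"x":0,"y":0,"z":0,"ax":0,"ay":0,"az":0,"jaw":1}

```text
time_s: 12.6
position: [0.5946, -0.084, 0.2132]
tool_rot: [0.0, 0.624, 0.781, 0.0]
contact_force: [-0.4, 0.2, -0.9]
width: 0.0275
```

```bash
python3 -c "
from h import *
go(.594,-.0835,.059,12.9)"
```

```text
t 12.6 grasp [ 0.5946 -0.084   0.0585] yaw 12.8 w 0.0275 F [-0.4  0.2 -0.9] q [-0.07  0.69  0.28  1.79 -0.28  0.7   0.58]
  move [ 0.0006 -0.0004 -0.0005] turn [ 0.0006  0.0001 -0.0019]
```

Request:
arm_command:
  deltas:
    - {"x":0,"y":0,"z":0.0,"ax":0,"ay":0,"az":0,"jaw":0.3}
    - {"x":0.0,"y":0.0,"z":0.0,"ax":0,"ay":0,"az":0,"jaw":0.1}
    - {"x":0.0,"y":0.0,"z":0,"ax":0,"ay":0,"az":0,"jaw":-0.2}
    - {"x":0.0,"y":0.0,"z":0,"ax":0,"ay":0,"az":0,"jaw":-0.6}
    - {"x":0.0,"y":0.0,"z":0,"ax":0,"ay":0,"az":0,"jaw":-1}
    - {"x":0.0,"y":0.0,"z":0,"ax":0,"ay":0,"az":0,"jaw":-1}
    - {"x":0,"y":0,"z":-0.02,"ax":0,"ay":0,"az":0,"jaw":-1}
    - {"x":0,"y":0,"z":-0.035,"ax":0,"ay":0,"az":0,"jaw":-1}
    - {"x":0,"y":0,"z":-0.035,"ax":0,"ay":0,"az":0,"jaw":-1}
    - {"x":0,"y":0,"z":-0.015,"ax":0,"ay":0,"az":0,"jaw":-1}

```text
time_s: 13.43
position: [0.5934, -0.0836, 0.3172]
tool_rot: [-0.004, 0.624, 0.781, -0.003]
contact_force: [0.8, 0.4, 0.6]
width: 0.0853
```

```bash
python3 -c "
from h import *
go(.4025,-.233,.15,12.9)"
```

```text
t 13.43 grasp [ 0.5934 -0.0836  0.1625] yaw 12.8 w 0.0853 F [0.8 0.4 0.6] q [-0.11  0.57  0.34  1.69 -0.22  0.93  0.54]
  move [-0.1035 -0.2191  0.0142] turn [-0.0089 -0.0026 -0.0021]
```

Request:
arm_command:
  deltas:
    - {"x":-0.01,"y":-0.02,"z":0,"ax":-0.008,"ay":-0.002,"az":0,"jaw":-1}
    - {"x":-0.016,"y":-0.033,"z":0,"ax":0,"ay":0,"az":0,"jaw":-1}
    - {"x":-0.016,"y":-0.035,"z":0,"ax":0,"ay":0,"az":0,"jaw":-1}
    - {"x":-0.016,"y":-0.035,"z":0,"ax":0,"ay":0,"az":0,"jaw":-1}
    - {"x":-0.016,"y":-0.035,"z":0,"ax":0,"ay":0,"az":0,"jaw":-1}
    - {"x":-0.016,"y":-0.035,"z":0,"ax":0,"ay":0,"az":0,"jaw":-1}
    - {"x":-0.01,"y":-0.02,"z":0,"ax":0,"ay":0,"az":0,"jaw":-1}
    - {"x":-0.003,"y":-0.006,"z":0,"ax":0,"ay":0,"az":0,"jaw":-1}
    - {"x":0,"y":0,"z":0,"ax":0,"ay":0,"az":0,"jaw":-1}

```text
time_s: 14.18
position: [0.3973, -0.2366, 0.3218]
tool_rot: [0.006, 0.622, 0.783, 0.004]
contact_force: [1.6, -0.2, -0.9]
width: 0.0851
```

```bash
python3 -c "
from h import *
go(.4025,-.233,.044,12.9)"
```

```text
t 14.18 grasp [ 0.3973 -0.2366  0.1671] yaw 13.1 w 0.0851 F [ 1.6 -0.2 -0.9] q [ 0.23  0.37  0.35  2.04 -0.2   0.75  0.93]
  move [0.0028 0.004  0.1232] turn [0.0147 0.0043 0.003 ]
```

Request:
arm_command:
  deltas:
    - {"x":0.003,"y":0.004,"z":0.02,"ax":0.01,"ay":0.003,"az":0,"jaw":-1}
    - {"x":0,"y":0,"z":0.03,"ax":0,"ay":0,"az":0,"jaw":-1}
    - {"x":0,"y":0,"z":0.025,"ax":0,"ay":0,"az":0,"jaw":-1}
    - {"x":0,"y":0,"z":0.015,"ax":0,"ay":0,"az":0,"jaw":-1}
    - {"x":0,"y":0,"z":0,"ax":0,"ay":0,"az":0,"jaw":-1}

```text
time_s: 14.6
position: [0.4079, -0.2304, 0.2306]
tool_rot: [0.006, 0.62, 0.784, 0.004]
contact_force: [-0.6, 0.2, -0.1]
width: 0.0854
```

```bash
python3 -c "
from h import *
go(.4025,-.233,.043,12.9)
cv2.imwrite('scene_raw.png',manip.read_camera('scene')[:,:,::-1])
s=cv2.imread('scene_raw.png')
crop(s,190,130,150,130,5,'pics/s6.png')"
```

```text
t 14.6 grasp [ 0.4079 -0.2304  0.0759] yaw 13.3 w 0.0854 F [-0.6  0.2 -0.1] q [ 0.28  0.52  0.27  2.13 -0.29  0.51  1.  ]
  move [-0.0011 -0.0063  0.0328] turn [0.0141 0.0052 0.0069]
```

View pics/s6.png

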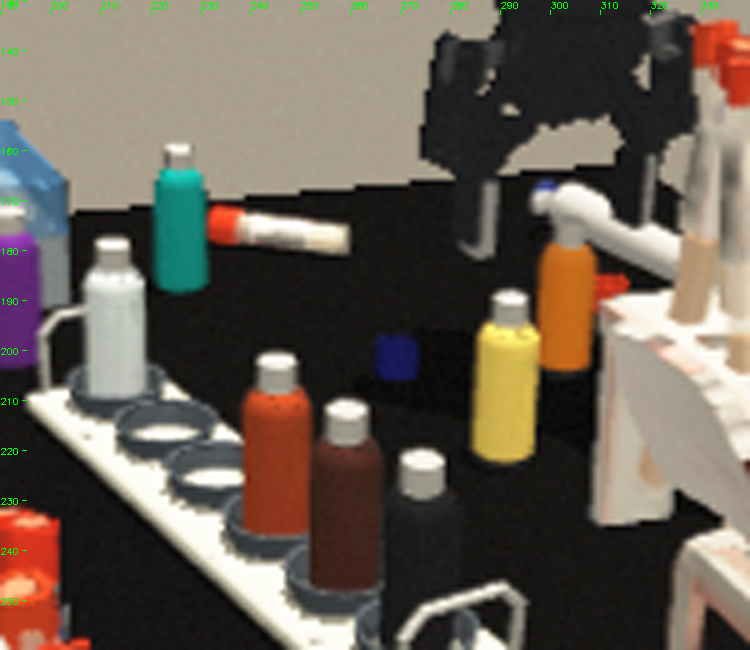

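Russet stands in cup b and brown in cup a. The jaws straddle amber: inner faces at columns 490 and 642, vial at 568.

Request:
arm_command:
  deltas:
    - {"x":-0.001,"y":-0.005,"z":0.015,"ax":0.01,"ay":0.004,"az":0.005,"jaw":-1}
    - {"x":0,"y":-0.001,"z":0.012,"ax":0,"ay":0,"az":0,"jaw":-1}
    - {"x":0,"y":0,"z":0.005,"ax":0,"ay":0,"az":0,"jaw":-1}
    - {"x":0,"y":0,"z":0,"ax":0,"ay":0,"az":0,"jaw":-1}

```text
time_s: 14.98
position: [0.4075, -0.2314, 0.2016]
tool_rot: [0.004, 0.62, 0.784, 0.003]
contact_force: [-0.3, -0.5, 0.4]
width: 0.0855
```

```bash
python3 -c "
from h import *
go(.4025,-.233,.043,12.9)"
```

```text
t 14.98 grasp [ 0.4075 -0.2314  0.0469] yaw 13.3 w 0.0855 F [-0.3 -0.5  0.4] q [ 0.3   0.57  0.24  2.15 -0.31  0.44  1.02]
  move [-0.0004 -0.0052  0.0038] turn [0.0097 0.0036 0.0069]
```

Request:
arm_command:
  deltas:
    - {"x":0,"y":-0.005,"z":0.003,"ax":0.008,"ay":0.003,"az":0.005,"jaw":-1}
    - {"x":0,"y":0,"z":0,"ax":0.002,"ay":0,"az":0,"jaw":-0.5}
    - {"x":0,"y":0,"z":0,"ax":0,"ay":0,"az":0,"jaw":0}
    - {"x":0,"y":0,"z":0,"ax":0,"ay":0,"az":0,"jaw":0.2}
    - {"x":0,"y":0,"z":0,"ax":0,"ay":0,"az":0,"jaw":0.4}
    - {"x":0,"y":0,"z":0,"ax":0,"ay":0,"az":0,"jaw":1}
    - {"x":0,"y":0,"z":0,"ax":0,"ay":0,"az":0,"jaw":1}
    - {"x":0,"y":0,"z":0,"ax":0,"ay":0,"az":0,"jaw":1}
    - {"x":0,"y":0,"z":0,"ax":0,"ay":0,"az":0,"jaw":1}

```text
time_s: 15.73
position: [0.4041, -0.2327, 0.2023]
tool_rot: [0.003, 0.622, 0.783, 0.0]
contact_force: [-0.6, -0.3, -0.3]
width: 0.0269
```

```bash
python3 -c "
from h import *
go(.605,-.132,.17,12.9)"
```

```text
t 15.73 grasp [ 0.4041 -0.2327  0.0476] yaw 13.1 w 0.0269 F [-0.6 -0.3 -0.3] q [ 0.3   0.57  0.24  2.16 -0.31  0.44  1.02]
  move [ 0.0523  0.2189 -0.1217] turn [0.004  0.0037 0.0026]
```

Request:
arm_command:
  deltas:
    - {"x":0,"y":0,"z":-0.01,"ax":0.004,"ay":0.003,"az":0,"jaw":1}
    - {"x":0,"y":0,"z":-0.03,"ax":0,"ay":0,"az":0,"jaw":1}
    - {"x":0,"y":0,"z":-0.035,"ax":0,"ay":0,"az":0,"jaw":1}
    - {"x":0,"y":0,"z":-0.035,"ax":0,"ay":0,"az":0,"jaw":1}
    - {"x":0.005,"y":0.02,"z":-0.01,"ax":0,"ay":0,"az":0,"jaw":1}
    - {"x":0.008,"y":0.033,"z":0,"ax":0,"ay":0,"az":0,"jaw":1}
    - {"x":0.008,"y":0.035,"z":0,"ax":0,"ay":0,"az":0,"jaw":1}
    - {"x":0.008,"y":0.035,"z":0,"ax":0,"ay":0,"az":0,"jaw":1}
    - {"x":0.008,"y":0.035,"z":0,"ax":0,"ay":0,"az":0,"jaw":1}
    - {"x":0.008,"y":0.033,"z":0,"ax":0,"ay":0,"az":0,"jaw":1}
    - {"x":0.005,"y":0.018,"z":0,"ax":0,"ay":0,"az":0,"jaw":1}
    - {"x":0.002,"y":0.008,"z":0,"ax":0,"ay":0,"az":0,"jaw":1}

```text
time_s: 16.73
position: [0.6089, -0.131, 0.3273]
tool_rot: [-0.002, 0.626, 0.78, 0.0]
contact_force: [0.8, 0.1, -0.7]
width: 0.0271
```

```bash
python3 -c "
from h import *
go(.605,-.132,.0595,12.9)"
```

```text
t 16.73 grasp [ 0.6089 -0.131   0.1726] yaw 12.5 w 0.0271 F [ 0.8  0.1 -0.7] q [-0.04  0.59  0.35  1.62 -0.23  0.98  0.61]
  move [-0.0004 -0.0038  0.1131] turn [-0.0018 -0.0025 -0.0064]
```

Request:
arm_command:
  deltas:
    - {"x":0,"y":-0.004,"z":0.015,"ax":-0.002,"ay":-0.002,"az":-0.005,"jaw":1}
    - {"x":0,"y":0,"z":0.025,"ax":0,"ay":0,"az":0,"jaw":1}
    - {"x":0,"y":0,"z":0.02,"ax":0,"ay":0,"az":0,"jaw":1}
    - {"x":0,"y":0,"z":0.015,"ax":0,"ay":0,"az":0,"jaw":1}
    - {"x":0,"y":0,"z":0,"ax":0,"ay":0,"az":0,"jaw":1}
    - {"x":0,"y":0,"z":0,"ax":0,"ay":0,"az":0,"jaw":1}

```text
time_s: 17.23
position: [0.6047, -0.1313, 0.2488]
tool_rot: [-0.0, 0.623, 0.783, -0.0]
contact_force: [0.9, 0.0, 0.3]
width: 0.0269
```

```bash
python3 -c "
from h import *
go(.605,-.132,.0595,12.9)"
```

```text
t 17.23 grasp [ 0.6047 -0.1313  0.0941] yaw 13.0 w 0.0269 F [0.9 0.  0.3] q [-0.01  0.67  0.31  1.71 -0.27  0.8   0.65]
  move [-0.0008  0.0002  0.0346] turn [-0.0013 -0.0002  0.0014]
```

Request:
arm_command:
  deltas:
    - {"x":-0.001,"y":0,"z":0.008,"ax":-0.001,"ay":0,"az":0,"jaw":1}
    - {"x":0,"y":0,"z":0.008,"ax":0,"ay":0,"az":0,"jaw":1}
    - {"x":0,"y":0,"z":0.006,"ax":0,"ay":0,"az":0,"jaw":1}
    - {"x":0,"y":0,"z":0.004,"ax":0,"ay":0,"az":0,"jaw":1}
    - {"x":0,"y":0,"z":0,"ax":0,"ay":0,"az":0,"jaw":1}

```text
time_s: 17.65
position: [0.6047, -0.1341, 0.2236]
tool_rot: [0.002, 0.623, 0.782, 0.001]
contact_force: [-0.7, -0.1, -0.8]
width: 0.0269
```

```bash
python3 -c "
from h import *
go(.605,-.132,.0595,12.9)"
```

```text
t 17.65 grasp [ 0.6047 -0.1341  0.0689] yaw 12.9 w 0.0269 F [-0.7 -0.1 -0.8] q [-0.    0.7   0.3   1.73 -0.28  0.75  0.66]
  move [0.002  0.0007 0.0094] turn [ 0.003   0.0019 -0.0005]
```

Request:
arm_command:
  deltas:
    - {"x":0.002,"y":0.001,"z":0.003,"ax":0.003,"ay":0.002,"az":0,"jaw":1}
    - {"x":0,"y":0,"z":0.003,"ax":0,"ay":0,"az":0,"jaw":1}
    - {"x":0,"y":0,"z":0.003,"ax":0,"ay":0,"az":0,"jaw":1}
    - {"x":0,"y":0,"z":0,"ax":0,"ay":0,"az":0,"jaw":1}

```text
time_s: 17.98
position: [0.6057, -0.1316, 0.2144]
tool_rot: [0.0, 0.623, 0.782, 0.0]
contact_force: [-0.1, -0.1, -0.5]
width: 0.0271
```

```bash
python3 -c "
from h import *
go(.605,-.132,.0595,12.9)"
```

```text
t 17.98 grasp [ 0.6057 -0.1316  0.0597] yaw 12.9 w 0.0271 F [-0.1 -0.1 -0.5] q [-0.    0.71  0.29  1.74 -0.29  0.73  0.66]
  move [-0.0002 -0.0008  0.0002] turn [ 0.001  -0.     -0.0002]
```

Request:
arm_command:
  deltas:
    - {"x":0,"y":-0.001,"z":0.0005,"ax":0,"ay":0,"az":0,"jaw":1}
    - {"x":0,"y":0,"z":0.0,"ax":0,"ay":0,"az":0,"jaw":0.3}
    - {"x":0.0,"y":0.0,"z":0.0,"ax":0,"ay":0,"az":0,"jaw":0.1}
    - {"x":0.0,"y":0.0,"z":0,"ax":0,"ay":0,"az":0,"jaw":-0.2}
    - {"x":0.0,"y":0.0,"z":0,"ax":0,"ay":0,"az":0,"jaw":-0.6}
    - {"x":0.0,"y":0.0,"z":0,"ax":0,"ay":0,"az":0,"jaw":-1}
    - {"x":0.0,"y":0.0,"z":0,"ax":0,"ay":0,"az":0,"jaw":-1}
    - {"x":0,"y":0,"z":-0.02,"ax":0,"ay":0,"az":0,"jaw":-1}
    - {"x":0,"y":0,"z":-0.035,"ax":0,"ay":0,"az":0,"jaw":-1}
    - {"x":0,"y":0,"z":-0.035,"ax":0,"ay":0,"az":0,"jaw":-1}
    - {"x":0,"y":0,"z":-0.02,"ax":0,"ay":0,"az":0,"jaw":-1}

```text
time_s: 18.9
position: [0.6033, -0.1314, 0.3225]
tool_rot: [-0.004, 0.623, 0.782, -0.002]
contact_force: [0.6, -0.4, 0.5]
width: 0.0852
```

```bash
python3 -c "
from h import *
go(.4695,-.1475,.16,0)"
```

```text
t 18.9 grasp [ 0.6033 -0.1314  0.1678] yaw 12.9 w 0.0852 F [ 0.6 -0.4  0.5] q [-0.04  0.59  0.35  1.64 -0.23  0.97  0.62]
  move [ 0.0141 -0.1339  0.0091] turn [-0.0096 -0.0029  0.2245]
```

Request:
arm_command:
  deltas:
    - {"x":0.002,"y":-0.02,"z":0,"ax":-0.008,"ay":-0.003,"az":0.08,"jaw":-1}
    - {"x":0,"y":-0.03,"z":0,"ax":0,"ay":0,"az":0.08,"jaw":-1}
    - {"x":-0.005,"y":-0.035,"z":0,"ax":0,"ay":0,"az":0.06,"jaw":-1}
    - {"x":-0.005,"y":-0.03,"z":0,"ax":0,"ay":0,"az":0,"jaw":-1}
    - {"x":-0.003,"y":-0.015,"z":0,"ax":0,"ay":0,"az":0,"jaw":-1}
    - {"x":0,"y":0,"z":0,"ax":0,"ay":0,"az":0,"jaw":-1}

```text
time_s: 19.4
position: [0.4707, -0.1542, 0.3285]
tool_rot: [0.005, 0.709, 0.706, 0.004]
contact_force: [-0.5, 0.4, -0.8]
width: 0.0858
```

```bash
python3 -c "
from h import *
go(.4695,-.1475,.08,0)"
```

```text
t 19.4 grasp [ 0.4707 -0.1542  0.1738] yaw -0.3 w 0.0858 F [-0.5  0.4 -0.8] q [-0.04  0.42  0.44  1.96 -0.24  0.81  0.53]
  move [ 0.0068 -0.0025  0.0938] turn [ 0.0133  0.0012 -0.0045]
```

Request:
arm_command:
  deltas:
    - {"x":0.005,"y":-0.002,"z":0.015,"ax":0.012,"ay":0.001,"az":0,"jaw":-1}
    - {"x":0,"y":0,"z":0.025,"ax":0,"ay":0,"az":0,"jaw":-1}
    - {"x":0,"y":0,"z":0.025,"ax":0,"ay":0,"az":0,"jaw":-1}
    - {"x":0,"y":0,"z":0.015,"ax":0,"ay":0,"az":0,"jaw":-1}
    - {"x":0,"y":0,"z":0,"ax":0,"ay":0,"az":0,"jaw":-1}
    - {"x":0,"y":0,"z":0,"ax":0,"ay":0,"az":0,"jaw":-1}

```text
time_s: 19.9
position: [0.4732, -0.1491, 0.2484]
tool_rot: [0.004, 0.709, 0.706, 0.003]
contact_force: [-0.2, -0.4, 0.5]
width: 0.0857
```

```bash
python3 -c "
from h import *
go(.4695,-.1485,.045,0)
cv2.imwrite('scene_raw.png',manip.read_camera('scene')[:,:,::-1])
s=cv2.imread('scene_raw.png')
crop(s,190,130,150,130,5,'pics/s7.png')"
```

```text
t 19.9 grasp [ 0.4732 -0.1491  0.0937] yaw -0.2 w 0.0857 F [-0.2 -0.4  0.5] q [ 0.01  0.53  0.36  2.04 -0.33  0.61  0.59]
  move [ 0.0006 -0.0042  0.0487] turn [ 0.0105  0.0008 -0.004 ]
```

View pics/s7.png

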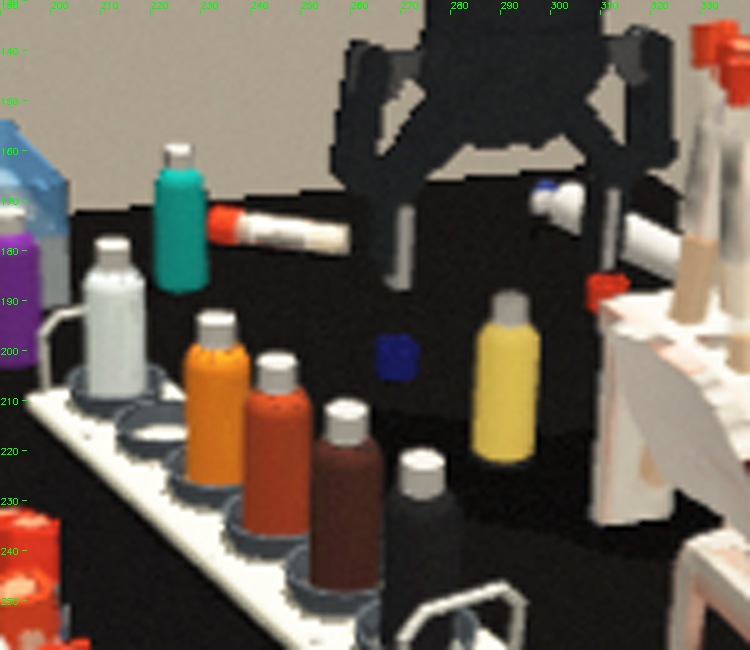

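Amber stands in cup c. The jaws are centred on straw (inner faces at 412 and 605, vial at 508) and clear of the rack.

Request:
arm_command:
  deltas:
    - {"x":0,"y":-0.003,"z":0.015,"ax":0.01,"ay":0,"az":-0.003,"jaw":-1}
    - {"x":0,"y":0,"z":0.018,"ax":0,"ay":0,"az":0,"jaw":-1}
    - {"x":0,"y":0,"z":0.01,"ax":0,"ay":0,"az":0,"jaw":-1}
    - {"x":0,"y":0,"z":0.003,"ax":0,"ay":0,"az":0,"jaw":-1}
    - {"x":0,"y":0,"z":0,"ax":0,"ay":0,"az":0,"jaw":-1}

```text
time_s: 20.37
position: [0.4744, -0.1497, 0.2059]
tool_rot: [0.005, 0.707, 0.707, 0.003]
contact_force: [-0.1, -0.2, -0.6]
width: 0.0855
```

```bash
python3 -c "
from h import *
go(.4695,-.1485,.045,0)"
```

```text
t 20.37 grasp [ 0.4744 -0.1497  0.0512] yaw 0.0 w 0.0855 F [-0.1 -0.2 -0.6] q [ 0.05  0.6   0.31  2.08 -0.37  0.51  0.63]
  move [ 0.0012 -0.0049  0.0062] turn [0.0103 0.0029 0.0007]
```

Request:
arm_command:
  deltas:
    - {"x":0.001,"y":-0.004,"z":0.005,"ax":0.008,"ay":0.003,"az":0,"jaw":-1}
    - {"x":0,"y":-0.001,"z":0.001,"ax":0.002,"ay":0,"az":0,"jaw":-0.5}
    - {"x":0,"y":0,"z":0,"ax":0,"ay":0,"az":0,"jaw":0}
    - {"x":0,"y":0,"z":0,"ax":0,"ay":0,"az":0,"jaw":0.2}
    - {"x":0,"y":0,"z":0,"ax":0,"ay":0,"az":0,"jaw":0.4}
    - {"x":0,"y":0,"z":0,"ax":0,"ay":0,"az":0,"jaw":1}
    - {"x":0,"y":0,"z":0,"ax":0,"ay":0,"az":0,"jaw":1}
    - {"x":0,"y":0,"z":0,"ax":0,"ay":0,"az":0,"jaw":1}
    - {"x":0,"y":0,"z":0,"ax":0,"ay":0,"az":0,"jaw":1}

```text
time_s: 21.12
position: [0.47, -0.149, 0.2028]
tool_rot: [0.002, 0.707, 0.707, 0.001]
contact_force: [0.5, -0.0, -0.6]
width: 0.0275
```

```bash
python3 -c "
from h import *
go(.616,-.1805,.17,12.9)"
```

```text
t 21.12 grasp [ 0.47   -0.149   0.0481] yaw 0.0 w 0.0275 F [ 0.5 -0.  -0.6] q [ 0.05  0.6   0.31  2.09 -0.37  0.5   0.64]
  move [-0.0317  0.1465 -0.1213] turn [ 0.004   0.0009 -0.2245]
```

Request:
arm_command:
  deltas:
    - {"x":0,"y":0,"z":-0.01,"ax":0.004,"ay":0,"az":0,"jaw":1}
    - {"x":0,"y":0,"z":-0.03,"ax":0,"ay":0,"az":0,"jaw":1}
    - {"x":0,"y":0,"z":-0.035,"ax":0,"ay":0,"az":0,"jaw":1}
    - {"x":0,"y":0,"z":-0.035,"ax":0,"ay":0,"az":0,"jaw":1}
    - {"x":-0.004,"y":0.018,"z":-0.01,"ax":0,"ay":0,"az":0,"jaw":1}
    - {"x":-0.006,"y":0.025,"z":0,"ax":0,"ay":0,"az":-0.07,"jaw":1}
    - {"x":-0.008,"y":0.028,"z":0,"ax":0,"ay":0,"az":-0.08,"jaw":1}
    - {"x":-0.01,"y":0.025,"z":0,"ax":0,"ay":0,"az":-0.07,"jaw":1}
    - {"x":-0.01,"y":0.018,"z":0,"ax":0,"ay":0,"az":0,"jaw":1}
    - {"x":-0.005,"y":0.01,"z":0,"ax":0,"ay":0,"az":0,"jaw":1}
    - {"x":0,"y":0,"z":0,"ax":0,"ay":0,"az":0,"jaw":1}

```text
time_s: 22.03
position: [0.6019, -0.1799, 0.3281]
tool_rot: [-0.001, 0.621, 0.784, -0.0]
contact_force: [-0.5, 1.7, -1.1]
width: 0.0272
```

```bash
python3 -c "
from h import *
go(.616,-.1805,.06,12.9)"
```

```text
t 22.03 grasp [ 0.6019 -0.1799  0.1734] yaw 13.3 w 0.0272 F [-0.5  1.7 -1.1] q [ 0.04  0.6   0.35  1.6  -0.24  0.99  0.7 ]
  move [-0.004   0.0138  0.1133] turn [-0.002  -0.0015  0.0064]
```

Request:
arm_command:
  deltas:
    - {"x":-0.004,"y":0.013,"z":0.01,"ax":-0.002,"ay":-0.001,"az":0.005,"jaw":1}
    - {"x":0,"y":0,"z":0.025,"ax":0,"ay":0,"az":0,"jaw":1}
    - {"x":0,"y":0,"z":0.02,"ax":0,"ay":0,"az":0,"jaw":1}
    - {"x":0,"y":0,"z":0.015,"ax":0,"ay":0,"az":0,"jaw":1}
    - {"x":0,"y":0,"z":0,"ax":0,"ay":0,"az":0,"jaw":1}
    - {"x":0,"y":0,"z":0,"ax":0,"ay":0,"az":0,"jaw":1}

```text
time_s: 22.53
position: [0.6135, -0.1806, 0.2553]
tool_rot: [-0.001, 0.623, 0.782, -0.0]
contact_force: [0.5, -0.1, -0.6]
width: 0.0273
```

```bash
python3 -c "
from h import *
go(.616,-.1805,.06,12.9)"
```

```text
t 22.53 grasp [ 0.6135 -0.1806  0.1006] yaw 12.9 w 0.0273 F [ 0.5 -0.1 -0.6] q [ 0.06  0.69  0.33  1.65 -0.27  0.85  0.72]
  move [-0.0005  0.0025  0.0406] turn [-0.0019 -0.001  -0.0005]
```

Request:
arm_command:
  deltas:
    - {"x":0,"y":0.002,"z":0.01,"ax":-0.001,"ay":0,"az":0,"jaw":1}
    - {"x":0,"y":0,"z":0.01,"ax":0,"ay":0,"az":0,"jaw":1}
    - {"x":0,"y":0,"z":0.008,"ax":0,"ay":0,"az":0,"jaw":1}
    - {"x":0,"y":0,"z":0.004,"ax":0,"ay":0,"az":0,"jaw":1}
    - {"x":0,"y":0,"z":0,"ax":0,"ay":0,"az":0,"jaw":1}

```text
time_s: 22.95
position: [0.6154, -0.1802, 0.2234]
tool_rot: [0.001, 0.623, 0.782, 0.001]
contact_force: [-0.2, 0.3, -0.4]
width: 0.0269
```

```bash
python3 -c "
from h import *
go(.616,-.1805,.06,12.9)"
```

```text
t 22.95 grasp [ 0.6154 -0.1802  0.0687] yaw 12.9 w 0.0269 F [-0.2  0.3 -0.4] q [ 0.07  0.73  0.31  1.67 -0.29  0.79  0.73]
  move [-0.0004  0.0005  0.0087] turn [ 0.0022  0.0006 -0.0007]
```

Request:
arm_command:
  deltas:
    - {"x":0,"y":0,"z":0.003,"ax":0.002,"ay":0,"az":0,"jaw":1}
    - {"x":0,"y":0,"z":0.003,"ax":0,"ay":0,"az":0,"jaw":1}
    - {"x":0,"y":0,"z":0.002,"ax":0,"ay":0,"az":0,"jaw":1}
    - {"x":0,"y":0,"z":0,"ax":0,"ay":0,"az":0,"jaw":1}

```text
time_s: 23.28
position: [0.6157, -0.1804, 0.2152]
tool_rot: [0.001, 0.624, 0.782, -0.0]
contact_force: [-1.0, -0.1, -1.1]
width: 0.0274
```

```bash
python3 -c "
from h import *
go(.616,-.1805,.06,12.9)"
```

```text
t 23.28 grasp [ 0.6157 -0.1804  0.0605] yaw 12.9 w 0.0274 F [-1.  -0.1 -1.1] q [ 0.07  0.74  0.31  1.67 -0.29  0.77  0.73]
  move [-0.0002  0.0003  0.0005] turn [ 0.0008  0.001  -0.0009]
```

Request:
arm_command:
  deltas:
    - {"x":0,"y":0,"z":0.001,"ax":0,"ay":0,"az":0,"jaw":1}
    - {"x":0,"y":0,"z":0.0,"ax":0,"ay":0,"az":0,"jaw":0.3}
    - {"x":0.0,"y":0.0,"z":0.0,"ax":0,"ay":0,"az":0,"jaw":0.1}
    - {"x":0.0,"y":0.0,"z":0,"ax":0,"ay":0,"az":0,"jaw":-0.2}
    - {"x":0.0,"y":0.0,"z":0,"ax":0,"ay":0,"az":0,"jaw":-0.6}
    - {"x":0.0,"y":0.0,"z":0,"ax":0,"ay":0,"az":0,"jaw":-1}
    - {"x":0.0,"y":0.0,"z":0,"ax":0,"ay":0,"az":0,"jaw":-1}
    - {"x":0,"y":0,"z":-0.02,"ax":0,"ay":0,"az":0,"jaw":-1}
    - {"x":0,"y":0,"z":-0.035,"ax":0,"ay":0,"az":0,"jaw":-1}
    - {"x":0,"y":0,"z":-0.04,"ax":0,"ay":0,"az":0,"jaw":-1}
    - {"x":0,"y":0,"z":-0.04,"ax":0,"ay":0,"az":0,"jaw":-1}

```text
time_s: 24.2
position: [0.6137, -0.179, 0.3443]
tool_rot: [-0.007, 0.624, 0.782, -0.004]
contact_force: [0.7, 0.4, 0.7]
width: 0.0857
```

Request:
arm_command:
  deltas:
    - {"x":0,"y":-0.03,"z":-0.02,"ax":0,"ay":0,"az":0,"jaw":-1}
    - {"x":0,"y":-0.04,"z":0,"ax":0,"ay":0,"az":0,"jaw":-1}
    - {"x":0,"y":-0.04,"z":0,"ax":0,"ay":0,"az":0,"jaw":-1}
    - {"x":0,"y":-0.03,"z":0,"ax":0,"ay":0,"az":0,"jaw":-1}
    - {"x":0,"y":0,"z":0,"ax":0,"ay":0,"az":0,"jaw":-1}
    - {"x":0,"y":0,"z":0,"ax":0,"ay":0,"az":0,"jaw":-1}

```text
time_s: 24.7
position: [0.4742, -0.2118, 0.3771]
tool_rot: [0.002, 0.623, 0.782, 0.001]
contact_force: [1.8, 0.5, 0.1]
width: 0.0857
```

Run:
```python
from h import *
go(.616,-.1805,.06,12.9)
s=manip.read_camera('scene')[:,:,::-1].copy();crop(s,180,150,140,130,5,'pics/s8.png')
t=manip.read_camera('top')[:,:,::-1].copy();crop(t,178,140,160,110,5,'pics/t8.png')
```

```text
t 24.7 grasp [ 0.4742 -0.2118  0.2224] yaw 13.0 w 0.0857 F [1.8 0.5 0.1] q [ 0.09  0.39  0.4   1.83 -0.18  0.96  0.8 ]
  move [-0.0009  0.1446  0.163 ] turn [0.0041 0.0025 0.0014]
```

View pics/s8.png

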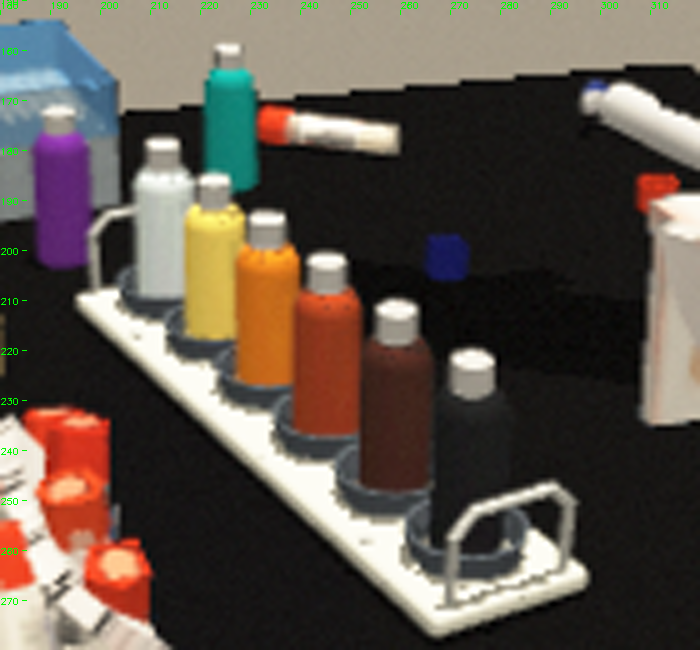

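View pics/t8.png

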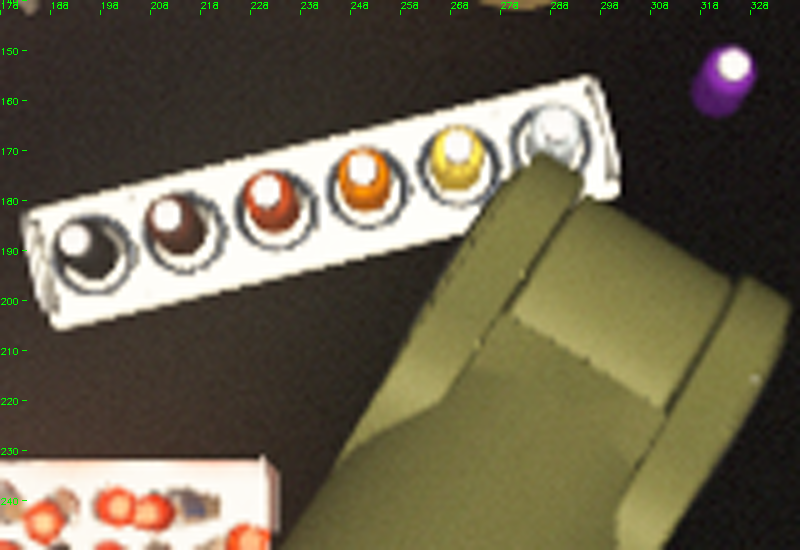

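The scene view shows the order blank, straw, amber, russet, brown, limit, all upright. In the top view each placed vial sits slightly to the far side of its cup. I'll check seating height against the two end vials.

Run:
```python
from h import *
from scipy.optimize import least_squares
np.set_printoptions(precision=2,suppress=True)
f=lambda p,o:np.array(p)/5+o-.4
S=f([(472,353),(396,304),(327,257),(267,217),(214,178),(162,143)],[180,150])
T=f([(76,238),(167,216),(269,193),(365,168),(458,147),(553,122)],[178,140])
for n,s,t in zip("LabcdB",S,T):
    r=least_squares(lambda P:np.r_[proj('scene',[P])[0]-s,proj('top',[P])[0]-t],[.6,-.1,.09])
    print(n,r.x*1000,"res",r.fun)
```

```text
L [571.27  12.7   90.9 ] res [ 0.39  0.04  0.22 -0.53]
a [582.78 -33.6   90.67] res [ 0.71  0.08  0.34 -0.92]
b [593.65 -84.75  89.61] res [ 0.68  0.09  0.29 -0.85]
c [ 605.02 -132.75   88.98] res [ 0.47  0.07  0.17 -0.56]
d [ 615.28 -179.62   89.78] res [ 0.61  0.09  0.2  -0.71]
B [ 627.26 -227.47   90.15] res [ 0.61  0.1   0.18 -0.68]
```

All six tops come out at 89–91 mm (90 expected) and lie in line with the end vials. The vials are seated, so I'm handing in.

```bash
python3 -c "
from station import manip
print(manip.close_job(), manip.state()['time_s'])"
```

```text
the job is handed in; nothing more can be done
the job is handed in; nothing more can be done
```

The four reference vials are in the stand in shade order, and the job was handed in after about 25 s on the robot's clock. From the blank at the −y end to the black limit vial at the +y end, they run straw (cup d), amber (c), russet (b), brown (a).

**Last checks:**
- **Seating:** Both cameras together put the tops of all six vials at 89–91 mm, against 90 mm expected. All six are upright and in line, to within about 2 mm.
- **End vials and look-alikes:** The blank and limit vials look unmoved, and I left the purple and turquoise vials alone.
- **Contact:** The gripper was open and well clear of everything. Forces stayed around 2 N in every reading.

**What disagreed:** The two cameras differed by about 2–3 mm in x. I aimed by the scene camera, since it matched the arm's own position. In the top view the placed vials look slightly to the far side of their cups. The end vials are displaced in a similar way and the heights agree, so I put this down to viewing angle and calibration, not bad seating.

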